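# Check and take up the play of a tube rocker

## Task

Feel for play in the tube rocker's tray: gently press its left thumb pad down until it is firmly up against the end of the play, then the right one in the same way. Then slide the adjuster's tab in until all the play is just taken up, without jamming it, and press gently on the left pad once more to make sure the tray no longer rocks; let go and leave everything else on the bench alone.

Things in the scene. Friction and masses are not known exactly. Their poses are not given: they have to be found in the camera images.
- rocker_base: Sizes in mm. Tube rocker's screwed-down white housing, 170 (x) x 190 (y) x 60 high, with a grey deck 100 x 220 x 20 high centred at x +130. Origin: under the housing's centre, on the bench; z up; x along the rocker's axle towards the deck at the far end; y is the rocker's 'left'. Stands at a different place and turn each time. The axle lies along x, 110 above the bench.
- rocker (a joint): Tray angle about the axle, rad. 0 = level, hard against the fixed stop. Negative = left side down, until the check arm meets the adjuster; that swing (0.08 to 0.22) is the play. Pressing pad_left makes it more negative, pad_right brings it to 0. Balanced; it stays where left; axle friction about 1 N at a pad.
- pad_left: Centre of the top of the tray's left thumb pad, the place to press straight down: soft round rubber (gives about 1 per 4 N), 34 diameter, 60 left of the axle, 134 above the bench when level. The aluminium tray is 150 (x) x 200 (y), rim 132 above the bench, with two capped tubes clipped along its middle, within 24 of the axle and up to 138 high.
- pad_right: The same kind of pad on the right, 60 right of the axle. On either pad a gentle but firm press is 3 to 8 N held for half a second; over 12 N is too hard.
- check_ball (a point): Centre of the ball (18 diameter) at the lower end of the steel check arm, which hangs from the axle over the deck at x +135, 75 below the axle, and turns with the tray. The ball swings between a fixed steel stop on its left (touched at tray angle 0) and the adjuster's rubber pad on its right.
- adjuster (a joint): Slide of the play adjuster, m, 0 (out) to 0.030, growing as it is pushed to the rocker's +y, towards the ball. Slides at about 8 N, stays where left. Its rubber pad is worn by an unknown 0 to 7 mm: play is taken up somewhere from 0.009 to 0.016, felt as the push rising above the sliding force. Over about 12 N on pad_left shoves it back out.
- adjuster_tab (a point): Middle of the top edge of the adjuster tab's outer (right, -y) face. Push this face to the rocker's +y. The tab is an upright plate 36 (x) x 10 (y) that gives springily, about 1 per 6 N; its top 120 above the bench, free down to 50 above it; centred at x +135, 42 clear of the tray's end. Push about 35 below the top: 11 to 16 N is snug, 20 N jams it. 80 of free room to its right.
- specimen_jar: Bystander, not to be disturbed: lidded specimen jar, 54 mm diameter, 62 mm tall, standing to the right of the rocker. Origin: centre of its underside.
- pen: Bystander, not to be disturbed: marker pen lying beyond the far end of the rocker's deck, 150 mm long, 13 mm thick. Origin: centre of its underside.
- wrench: Bystander, not to be disturbed: 150 mm steel open-end wrench lying to the left of the rocker. Origin: centre of its underside.
- slide_box: Bystander, not to be disturbed: white slide box 85 x 50 x 32 mm beyond the wrench, left of the rocker's deck. Origin: centre of its underside.
- tube_rack: Bystander, not to be disturbed: white rack of capped tubes, 70 x 200 x 106 mm, at the far left. Origin: centre of its underside.
- reagent_bottle: Bystander, not to be disturbed: amber bottle, 64 mm diameter, 150 mm tall, on the right. Origin: centre of its underside.
- gel_bottle: Bystander, not to be disturbed: clear dispenser bottle, 70 mm diameter, 160 mm tall, at the far right. Origin: centre of its underside.
- beaker: Bystander, not to be disturbed: glass beaker, 70 mm diameter, 90 mm tall, on the left. Origin: centre of its underside.

How it is judged:
On the way, in this order (a step that is already met when the one before it is completed fails the run):
1. the left pad is pressed (over 2 N) with the check arm bearing on the adjuster (over 1 N): left end of the play felt (contact force between the fingers and pad_left above 2 N and contact force between rocker and adjuster above 1 N and value of joint rocker below -0.045 rad), for 0.2 s.
2. the right pad is pressed (over 2 N) with the tray level against its fixed stop: right end of the play felt (contact force between the fingers and pad_right above 2 N and value of joint rocker above -0.012 rad), for 0.2 s.
3. the adjuster is pushed in by the fingers until it bears on the check arm (over 1 N) with the tray level against its fixed stop (contact force between each of the fingers, rocker and adjuster above 1 N and value of joint rocker above -0.012 rad), for 0.1 s.
4. the left pad is pressed again (over 2 N), the check arm bearing on the adjuster (over 1 N), and the tray stays within 0.03 rad of level, adjuster let go (contact force between the fingers and pad_left above 2 N and contact force between rocker and adjuster above 1 N and value of joint rocker above -0.03 rad and contact force between the fingers and adjuster below 0.1 N), for 0.2 s.
At the end, for the whole second after the job is handed in: The tray rests within 0.03 rad of level with the adjuster pushed in (at least 3 mm from where it was) and nothing moving (value of joint rocker above -0.03 rad and distance of adjuster_tab from where it was at the start of the episode above 0.003 m and velocity of joint rocker between -0.02 and 0.02 rad/s); the robot touches nothing.
It fails at once if the tray pressed with more than 12 N (contact force between the fingers and rocker above 12 N).
It fails at once if the adjuster jammed against the check arm with more than 12 N (contact force between rocker and adjuster above 12 N).
It fails at once if a bystander pushed more than 20 mm (distance of any of specimen_jar, pen, wrench, slide_box, tube_rack, reagent_bottle, gel_bottle, beaker from where it was at the start of the episode above 0.02 m).
It also fails if it takes over 61 s, if anything falls off the work surface, if the arm or the gripper's body presses on something with over 40 N, if the wrist force passes 120 N, or if a joint passes its speed limit or range.

## Robot

A 6-joint arm with a two-finger parallel gripper is mounted at the origin on the work surface. World frame = base frame: x ahead of the robot, y to its left, z up, the work surface at z = 0. Lengths are in m, angles in rad, forces in N, time in s.
With the tool pointing down it reaches from about 0.375 to 0.975 m from the base axis. Payload 3.8 kg.
Tool frame: the origin (TCP) lies midway between the tips of the shut fingers; the grasp point (between the pads) lies 19 mm behind it; z points along the fingers, y is the line along which they close (so a half turn about z gives the same grasp; the last joint's range is limited). The gripper opens to 85 mm and grips with 20 to 120 N. Pads are 22 mm wide; open, the fingers measure 114 mm over their backs; the gripper's body (76 mm by 85 mm) begins 54 mm behind the grasp point. The pads swing forward as they close: fully open they stand 13 mm farther back than shut.
Start: joints at [-1.202, 0.264, 1.604, -0, 1.274, -0.037], TCP at [0.266, -0.62, 0.199] pointing down, gripper open.
Joint ranges: [-2.63, 2.63], [-0.94, 2.18], [0.31, 2.57], [-1.31, 4.45], [0, 2.66], [-2.55, 2.55]. Speed limits (rad/s): [2.57, 2.57, 3.14, 3.14, 3.14, 3.14].

## Interface

Orientations are given as a rotation vector (axis times angle).
In Python, from workcell import bot, imaging gives the robot as it stands.
- The arm moves only by the tool step_arm, never from a script. Its argument "series" is a list of rows, each an object of numbers: "grip": the closure, from -1 (fully open) to 1 (shut); "x", "y", "z": the shift along the tool's x, y, z normalised to -1 to 1, where 1 is 500 mm; "ax", "ay", "az": the turn, a rotation vector about the tool's x, y, z normalised to -1 to 1, where 1 is 30 degrees. A call has 1 to 12 rows; each row is the pose to reach, as a shift and turn from the pose commanded when the call began, along the tool's axes at that moment; what a row does not reach only later rows make up. A row lasts 1/10 s, in which the tool goes at most 50 mm and 8.59 degrees, less where a joint would pass 70% of its speed; a pose out of reach is approached as far as the arm can. A call with a number of a shift or a turn outside -1 to 1 is refused whole. A call with a gripper value outside its range is refused whole. The fingers move at their own pace and stop on an object; "force" is the grip in N (left out, the last holds). Time passes only in rows, so rows that repeat a pose let the fingers close. It gives the time, the measured TCP pose, the force, the opening and the grip force at its end, in the units of the state.
- bot.read_state(): the state, without advancing time (a new reading comes with each control period).
- imaging.read_camera(name): name is "scene" or "top" or "wrist"; returns a dict with "img" (420x560x3 uint8, red, green, blue), "fx", "fy", "cx", "cy" (pixels), "R" (3x3) and "t" (3): a world point X has camera coordinates R X + t. Camera axes: x right, y down, z forward; pixel columns grow to the right and rows downward; lengths in m; the calibration is good to about 2 mm. A picture is of the moment at which its call begins. There is no depth.
- bot.finish_job(): hands the job in; it is judged then, once.
The state is a dict: "time": time; "q": joint angles; "joint_vel": joint speeds; "joint_torque": joint torques, N m; "tool_pos": TCP position; "tcp_rot": TCP orientation; "wrist_force": force on the tool from outside, world axes, zero at the start; "torque": the same for the moment, N m; "width": opening from 0.0 (shut) to 1.0 (fully open); "grip_force": force on a finger pad.
Only numpy, scipy, OpenCV 4.12 (cv2) and the standard library are available. Lean on these libraries where they do the work, as an engineer would, in place of code of your own. Each camera call takes 0.05 s, during which the arm holds its last target. There are 200 camera calls.

## Working session

There is one attempt and no reset: what is moved stays moved. The work goes in short steps, Python scripts to look and compute and a tool call to move; the robot and the scene stay as the last step left them, time stands still between calls to the robot, and variables do not carry over. Pictures are saved under pics/ and viewed, at most 10 in all, crops included, and the job is handed in when it is done.

Besides the shell and the picture viewer there is one more tool, called after "Emit:" by a JSON object that holds its "name" and its "arguments". step_arm: Moves the arm, as the interface text tells. Scaled input: -1 to 1 covers 500 mm each way for a shift and 30 degrees each way for a turn. Its arguments: {"type":"object","properties":{"series":{"type":"array","items":{"type":"object","properties":{"grip":{"type":"number"},"x":{"type":"number","minimum":-1,"maximum":1},"y":{"type":"number","minimum":-1,"maximum":1},"z":{"type":"number","minimum":-1,"maximum":1},"ax":{"type":"number","minimum":-1,"maximum":1},"ay":{"type":"number","minimum":-1,"maximum":1},"az":{"type":"number","minimum":-1,"maximum":1}}}},"force":{"type":"number"}},"required":["series"]}

```bash
mkdir -p pics; python3 - <<'E'
from workcell import bot, imaging
import cv2,numpy as np
for n in ("scene","top"):
    c=imaging.read_camera(n); cv2.imwrite(f"pics/{n}0.png",c["img"][:,:,::-1]); 
    print(n,c["fx"],c["fy"],c["cx"],c["cy"],c["R"].round(4).tolist(),c["t"])
s=bot.read_state();print(s)
E
```

```text
scene 500.071400840366 500.071400840366 286.0314775660043 210.11494524748898 [[0.7386, 0.674, 0.0119], [0.4082, -0.4331, -0.8036], [-0.5365, 0.5984, -0.5951]] [-0.43958221 -0.14196333  1.66393044]
top 412.5093933361548 412.5093933361548 283.57759417751356 209.29722668308594 [[0.0042, -1.0, -0.0001], [-0.9795, -0.0041, -0.2012], [0.2012, 0.0009, -0.9795]] [0.01196678 0.59201146 1.3628783 ]
{'time': 0.1, 'q': array([-1.20189024e+00,  2.64697751e-01,  1.60524534e+00,  1.40384377e-06,
        1.27371852e+00, -3.68859494e-02]), 'joint_vel': array([-0.00017788, -0.00297727, -0.00362122, -0.00039627, -0.0008681 ,
        0.00015752]), 'joint_torque': array([ 6.74185994e-04, -5.16708791e+01, -3.68589985e+01, -8.85264308e-05,
        6.26999405e-03,  5.92209418e-06]), 'tool_pos': array([ 0.26619543, -0.61949199,  0.1974689 ]), 'tcp_rot': array([-3.07515074e+00, -6.32640371e-01,  5.34619376e-04]), 'wrist_force': array([0.44444395, 0.09574522, 0.34926242]), 'torque': array([-0.0045891 , -0.0453178 ,  0.03582527]), 'grip_force': 0.0, 'width': 0.9975177971168234}
```

View pics/top0.png

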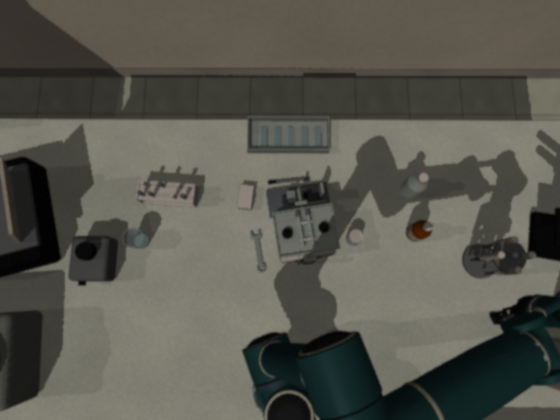

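View pics/scene0.png

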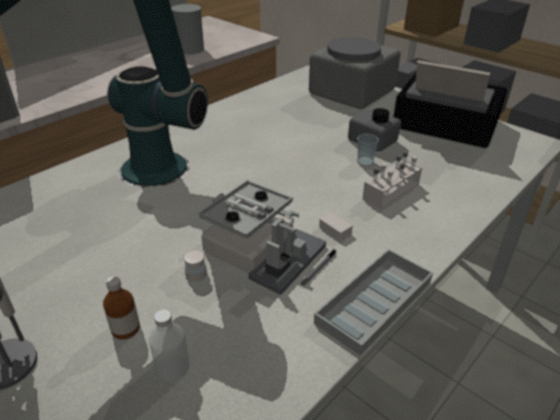

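The top view shows the rocker near (305,220), with dark pads at about (287,232) and (324,227) and the deck towards the top. The scene view shows the pads at (261,196) and (232,216). Next I'll triangulate the pad blobs and look at an enlarged crop.

```bash
cat > h.py <<'E'
import numpy as np,cv2
from workcell import bot,imaging
def ray(c,u,v):
    d=c["R"].T@np.array([(u-c["cx"])/c["fx"],(v-c["cy"])/c["fy"],1]); return -c["R"].T@c["t"],d
def plane(c,u,v,z):
    o,d=ray(c,u,v); return o+d*(z-o[2])/d[2]
def tri(a,pa,b,pb):
    o1,d1=ray(a,*pa);o2,d2=ray(b,*pb)
    s=np.linalg.lstsq(np.c_[d1,-d2],o2-o1,rcond=None)[0]
    p,q=o1+s[0]*d1,o2+s[1]*d2
    return (p+q)/2,np.linalg.norm(p-q)
def blob(c,u,v,r=9,th=45):
    g=c["img"].max(2); w=g[v-r:v+r+1,u-r:u+r+1]
    n,l,st,ce=cv2.connectedComponentsWithStats((w<th).astype(np.uint8))
    k=min(range(1,n),key=lambda i:np.hypot(*(ce[i]-r))-st[i,4]*.05)
    return ce[k]+[u-r,v-r],st[k,4]
E
python3 - <<'E'
from h import *
s=imaging.read_camera("scene");t=imaging.read_camera("top")
P=[]
for a,b in (((261,196),(287,232)),((232,216),(324,227))):
    pa,na=blob(s,*a);pb,nb=blob(t,*b)
    X,e=tri(s,pa,t,pb);P.append(X);print(pa,na,pb,nb,X.round(4),round(e,4),plane(t,*pb,.134).round(4),plane(s,*pa,.134).round(4))
cs=s["img"][175:295,190:335];ct=t["img"][165:275,235:375]
f=lambda i:cv2.resize(i,(400,340),interpolation=cv2.INTER_CUBIC)
m=np.hstack([f(cs),f(ct)]);m=np.clip(m*1.6,0,255).astype(np.uint8)
cv2.imwrite("pics/crop1.png",m[:,:,::-1])
E
```

```text
[260.76       195.66666667] 75 [287.0875 232.4   ] 80 [0.5016 0.0021 0.1246] 0.0013 [0.5007 0.0027 0.134 ] [ 0.5108 -0.0079  0.134 ]
[231.88571429 216.68571429] 105 [324.08080808 227.14141414] 99 [ 0.5189 -0.1175  0.13  ] 0.0002 [ 0.5183 -0.117   0.134 ] [ 0.5229 -0.121   0.134 ]
```

View pics/crop1.png

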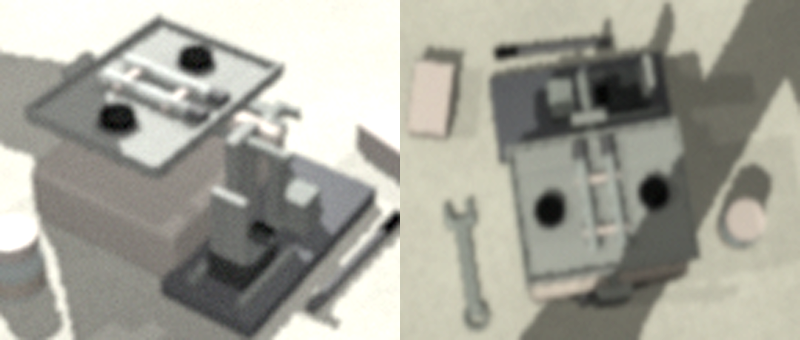

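The crop confirms the layout. The tray has its two pads in the lower half and the deck is at the far end. The tab is the light plate on the deck's right, at about (322,189) in the top view and (273,244) in the scene view. Rocker yaw is about 8.2° from the pads. I'll lift, turn 15° and move over it.

Emit:
{"name": "step_arm", "arguments": {"series": [{"z": -0.1, "grip": 1}, {"z": -0.2, "grip": 1}, {"x": 0.88, "y": -0.82, "z": -0.2, "az": 0.5, "grip": 1}, {"x": 0.88, "y": -0.82, "z": -0.2, "az": 0.5, "grip": 1}, {"x": 0.88, "y": -0.82, "z": -0.2, "az": 0.5, "grip": 1}, {"x": 0.88, "y": -0.82, "z": -0.2, "az": 0.5, "grip": 1}, {"x": 0.88, "y": -0.82, "z": -0.2, "az": 0.5, "grip": 1}, {"x": 0.88, "y": -0.82, "z": -0.2, "az": 0.5, "grip": 1}, {"x": 0.88, "y": -0.82, "z": -0.2, "az": 0.5, "grip": 1}, {"x": 0.88, "y": -0.82, "z": -0.2, "az": 0.5, "grip": 1}, {"x": 0.88, "y": -0.82, "z": -0.2, "az": 0.5, "grip": 1}, {"x": 0.88, "y": -0.82, "z": -0.2, "az": 0.5, "grip": 1}]}}

```text
validation failed for argument at $.se...
```

Emit:
{"name": "step_arm", "arguments": {"series": [{"x": 0, "y": 0, "z": -0.1, "ax": 0, "ay": 0, "az": 0, "grip": 1}, {"x": 0, "y": 0, "z": -0.2, "ax": 0, "ay": 0, "az": 0, "grip": 1}]}}

```text
time: 0.4
tool_pos: [0.2657, -0.6183, 0.2961]
tcp_rot: [-3.07, -0.632, 0.002]
wrist_force: [-0.5, -0.1, 0.8]
width: 0.692
grip_force: 0.0
```

Emit:
{"name": "step_arm", "arguments": {"series": [{"x": 0.88, "y": -0.84, "z": 0, "ax": 0, "ay": 0, "az": 0.5, "grip": 1}, {"x": 0.88, "y": -0.84, "z": 0, "ax": 0, "ay": 0, "az": 0.5, "grip": 1}, {"x": 0.88, "y": -0.84, "z": 0, "ax": 0, "ay": 0, "az": 0.5, "grip": 1}, {"x": 0.88, "y": -0.84, "z": 0, "ax": 0, "ay": 0, "az": 0.5, "grip": 1}, {"x": 0.88, "y": -0.84, "z": 0, "ax": 0, "ay": 0, "az": 0.5, "grip": 1}, {"x": 0.88, "y": -0.84, "z": 0, "ax": 0, "ay": 0, "az": 0.5, "grip": 1}, {"x": 0.88, "y": -0.84, "z": 0, "ax": 0, "ay": 0, "az": 0.5, "grip": 1}, {"x": 0.88, "y": -0.84, "z": 0, "ax": 0, "ay": 0, "az": 0.5, "grip": 1}, {"x": 0.88, "y": -0.84, "z": 0, "ax": 0, "ay": 0, "az": 0.5, "grip": 1}, {"x": 0.88, "y": -0.84, "z": 0, "ax": 0, "ay": 0, "az": 0.5, "grip": 1}, {"x": 0.88, "y": -0.84, "z": 0, "ax": 0, "ay": 0, "az": 0.5, "grip": 1}, {"x": 0.88, "y": -0.84, "z": 0, "ax": 0, "ay": 0, "az": 0.5, "grip": 1}]}}

```text
time: 1.6
tool_pos: [0.502, -0.0662, 0.2988]
tcp_rot: [3.133, 0.226, 0.001]
wrist_force: [0.9, -1.0, 0.2]
width: 0.0
grip_force: 0.0
```

Emit:
{"name": "step_arm", "arguments": {"series": [{"x": 0, "y": 0, "z": 0, "ax": 0, "ay": 0, "az": 0, "grip": 1}, {"x": 0, "y": 0, "z": 0, "ax": 0, "ay": 0, "az": 0, "grip": 1}]}}

```text
time: 1.8
tool_pos: [0.5017, -0.0671, 0.2984]
tcp_rot: [3.133, 0.231, -0.001]
wrist_force: [0.3, 0.7, -0.5]
width: 0.002
grip_force: 0.0
```

```bash
python3 - <<'E'
from h import *
c=imaging.read_camera("wrist"); cv2.imwrite("pics/w1.png",c["img"][:,:,::-1])
print(c["fx"],c["R"].round(3).tolist(),c["t"],bot.read_state())
import pickle;pickle.dump(c,open("w1.pkl","wb"))
E
```

```text
304.0465570844342 [[0.147, -0.989, 0.002], [-0.946, -0.14, 0.293], [-0.289, -0.045, -0.956]] [-0.14214997  0.39874491  0.61637612] {'time': 1.85, 'q': array([-1.83957629e-01, -1.06711470e-01,  1.82063739e+00, -8.04643189e-04,
        1.42826235e+00,  1.24172903e+00]), 'joint_vel': array([-0.0371611 , -0.00674062,  0.00539179,  0.00050202,  0.00115455,
        0.00141205]), 'joint_torque': array([ 1.11241344e+00, -3.19622898e+01, -3.81702626e+01,  1.04507301e-01,
       -1.09982881e-02,  8.67672876e-03]), 'tool_pos': array([ 0.50142255, -0.06827603,  0.29843855]), 'tcp_rot': array([ 3.13269636e+00,  2.27872301e-01, -1.22213878e-03]), 'wrist_force': array([ 0.0697    , -0.48196212, -0.38344625]), 'torque': array([-0.02408833, -0.04689384,  0.00343879]), 'grip_force': 0.0, 'width': 0.0033756483731287408}
```

View pics/w1.png

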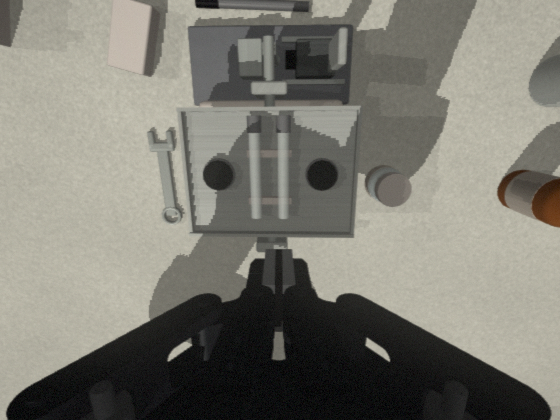

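The wrist view is clear and aligned with the rocker. Pads are at (218,175) and (322,175), and the tab is near (342,45). The jar, at (388,187), is well clear.

```bash
python3 - <<'E'
from h import *
import pickle
c=pickle.load(open("w1.pkl","rb"))
pl,n1=blob(c,218,175,24,50);pr,n2=blob(c,322,175,24,50);print(pl,n1,pr,n2)
L=plane(c,*pl,.126);Rr=plane(c,*pr,.134);print(L,Rr,np.linalg.norm(L-Rr))
d=(L-Rr)[:2];d/=np.linalg.norm(d);ex=np.array([d[1],-d[0]]);m=(L+Rr)[:2]/2
print("yaw",np.degrees(np.arctan2(ex[1],ex[0])),m)
w=lambda p:((p[:2]-m)@ex,(p[:2]-m)@d)
for uv in ((334,28),(346,28),(347,40),(348,48),(335,48),(178,107),(361,107),(355,237),(188,233)): print(uv,np.round(w(plane(c,*uv,.12 if uv[1]<60 else .132)),4))
s=bot.read_state();r=cv2.Rodrigues(s["tcp_rot"])[0];print("toolx yaw",np.degrees(np.arctan2(r[1,0],r[0,0])),w(s["tool_pos"]))
q=c["img"][15:80,300:370];q=cv2.resize(q,None,fx=8,fy=8,interpolation=cv2.INTER_NEAREST)
cv2.imwrite("pics/tab.png",np.clip(q[:,:,::-1]*1.3,0,255))
E
```

```text
[218.41111111 174.6952381 ] 630 [321.78490028 174.78774929] 702
[0.50051202 0.00099423 0.126     ] [ 0.51929295 -0.11572069  0.134     ] 0.11848669059773842
yaw 9.141263838574474 [ 0.50990248 -0.05736323]
(334, 28) [ 0.15   -0.0691]
(346, 28) [ 0.1499 -0.0814]
(347, 40) [ 0.1388 -0.0831]
(348, 48) [ 0.1313 -0.0845]
(335, 48) [ 0.1315 -0.0709]
(178, 107) [0.0745 0.0958]
(361, 107) [ 0.0723 -0.099 ]
(355, 237) [-0.0771 -0.1019]
(188, 233) [-0.0694  0.0994]
toolx yaw 8.320721000312147 (np.float64(-0.010105943570419084), np.float64(-0.009427007512950943))[ WARN:0@0.213] global loadsave.cpp:1063 imwrite_ Unsupported depth image for selected encoder is fallbacked to CV_8U.
```

View pics/tab.png

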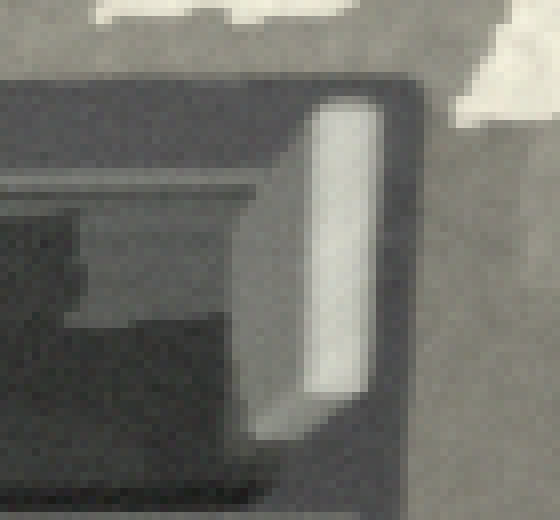

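Measured: yaw is about 8.8°, the pads are at rocker (0, ±60) and the tab's outer face is at (+135, -83). I'll go above the left pad.

Emit:
{"name": "step_arm", "arguments": {"series": [{"x": 0.02, "y": -0.138, "z": 0, "ax": 0, "ay": 0, "az": -0.015, "grip": 1}, {"x": 0.02, "y": -0.138, "z": 0.05, "ax": 0, "ay": 0, "az": -0.015, "grip": 1}, {"x": 0.02, "y": -0.138, "z": 0.14, "ax": 0, "ay": 0, "az": -0.015, "grip": 1}, {"x": 0.02, "y": -0.138, "z": 0.22, "ax": 0, "ay": 0, "az": -0.015, "grip": 1}, {"x": 0.02, "y": -0.138, "z": 0.28, "ax": 0, "ay": 0, "az": -0.015, "grip": 1}, {"x": 0.02, "y": -0.138, "z": 0.3, "ax": 0, "ay": 0, "az": -0.015, "grip": 1}, {"x": 0.02, "y": -0.138, "z": 0.3, "ax": 0, "ay": 0, "az": -0.015, "grip": 1}, {"x": 0.02, "y": -0.138, "z": 0.3, "ax": 0, "ay": 0, "az": -0.015, "grip": 1}]}}

```text
time: 2.65
tool_pos: [0.5029, 0.0005, 0.1503]
tcp_rot: [3.132, 0.236, 0.004]
wrist_force: [0.7, 0.3, 0.2]
width: 0.002
grip_force: 0.0
```

```bash
python3 - <<'E'
from h import *
c=imaging.read_camera("scene");q=c["img"][150:290,180:360]
cv2.imwrite("pics/s2.png",cv2.resize(q[:,:,::-1],None,fx=4,fy=4,interpolation=cv2.INTER_CUBIC))
s=bot.read_state();print(s["tool_pos"],s["wrist_force"],s["tcp_rot"],s["time"])
E
```

```text
[0.50343117 0.00071552 0.15098387] [0.37175758 0.52878831 0.72606867] [3.13215216 0.23640729 0.00585898] 2.7
```

View pics/s2.png

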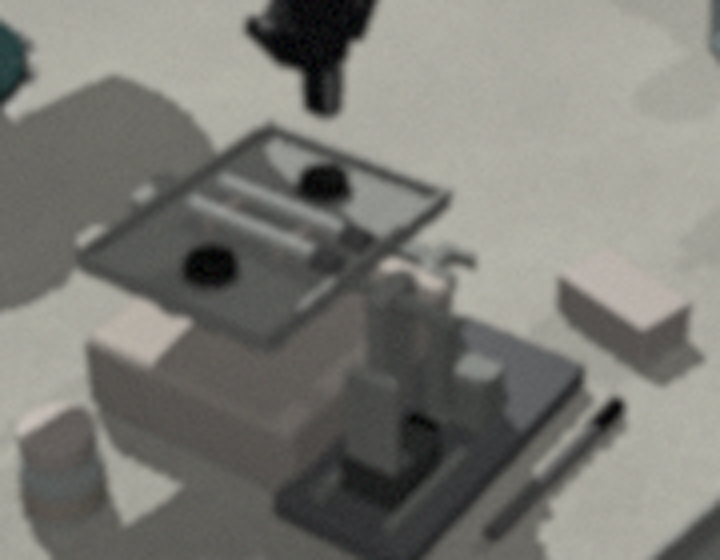

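The closed fingers hang directly over the left pad. I'll descend gently.

Emit:
{"name": "step_arm", "arguments": {"series": [{"x": 0, "y": 0, "z": 0.008, "ax": 0, "ay": 0, "az": 0, "grip": 1}, {"x": 0, "y": 0, "z": 0.016, "ax": 0, "ay": 0, "az": 0, "grip": 1}, {"x": 0, "y": 0, "z": 0.022, "ax": 0, "ay": 0, "az": 0, "grip": 1}, {"x": 0, "y": 0, "z": 0.026, "ax": 0, "ay": 0, "az": 0, "grip": 1}, {"x": 0, "y": 0, "z": 0.03, "ax": 0, "ay": 0, "az": 0, "grip": 1}, {"x": 0, "y": 0, "z": 0.034, "ax": 0, "ay": 0, "az": 0, "grip": 1}, {"x": 0, "y": 0, "z": 0.034, "ax": 0, "ay": 0, "az": 0, "grip": 1}, {"x": 0, "y": 0, "z": 0.034, "ax": 0, "ay": 0, "az": 0, "grip": 1}]}}

```text
time: 3.5
tool_pos: [0.5016, 0.0016, 0.1316]
tcp_rot: [-3.132, -0.238, 0.0]
wrist_force: [0.8, -0.4, -0.8]
width: 0.001
grip_force: 0.0
```

Emit:
{"name": "step_arm", "arguments": {"series": [{"x": 0, "y": 0, "z": 0.003, "ax": 0, "ay": 0, "az": 0, "grip": 1}, {"x": 0, "y": 0, "z": 0.004, "ax": 0, "ay": 0, "az": 0, "grip": 1}, {"x": 0, "y": 0, "z": 0.004, "ax": 0, "ay": 0, "az": 0, "grip": 1}]}}

```text
time: 3.8
tool_pos: [0.5016, 0.0015, 0.1296]
tcp_rot: [-3.133, -0.238, 0.0]
wrist_force: [-0.4, 0.0, -0.9]
width: 0.003
grip_force: 0.0
```

Emit:
{"name": "step_arm", "arguments": {"series": [{"x": 0, "y": 0, "z": 0.002, "ax": 0, "ay": 0, "az": 0, "grip": 1}, {"x": 0, "y": 0, "z": 0.004, "ax": 0, "ay": 0, "az": 0, "grip": 1}, {"x": 0, "y": 0, "z": 0.004, "ax": 0, "ay": 0, "az": 0, "grip": 1}]}}

```text
time: 4.1
tool_pos: [0.5015, 0.0015, 0.1275]
tcp_rot: [-3.133, -0.238, 0.001]
wrist_force: [0.4, -0.1, 0.2]
width: -0.001
grip_force: 0.0
```

Emit:
{"name": "step_arm", "arguments": {"series": [{"x": 0, "y": 0, "z": 0.002, "ax": 0, "ay": 0, "az": 0, "grip": 1}, {"x": 0, "y": 0, "z": 0.003, "ax": 0, "ay": 0, "az": 0, "grip": 1}, {"x": 0, "y": 0, "z": 0.003, "ax": 0, "ay": 0, "az": 0, "grip": 1}]}}

```text
time: 4.4
tool_pos: [0.5016, 0.0015, 0.1261]
tcp_rot: [-3.132, -0.238, 0.0]
wrist_force: [0.0, -0.3, 0.4]
width: -0.001
grip_force: 0.0
```

Emit:
{"name": "step_arm", "arguments": {"series": [{"x": 0, "y": 0, "z": 0.002, "ax": 0, "ay": 0, "az": 0, "grip": 1}, {"x": 0, "y": 0, "z": 0.003, "ax": 0, "ay": 0, "az": 0, "grip": 1}, {"x": 0, "y": 0, "z": 0.003, "ax": 0, "ay": 0, "az": 0, "grip": 1}]}}

```text
time: 4.7
tool_pos: [0.5016, 0.0015, 0.1246]
tcp_rot: [-3.133, -0.238, 0.0]
wrist_force: [-0.1, 0.1, -0.3]
width: 0.003
grip_force: 0.0
```

Emit:
{"name": "step_arm", "arguments": {"series": [{"x": 0, "y": 0, "z": 0.002, "ax": 0, "ay": 0, "az": 0, "grip": 1}, {"x": 0, "y": 0, "z": 0.003, "ax": 0, "ay": 0, "az": 0, "grip": 1}, {"x": 0, "y": 0, "z": 0.003, "ax": 0, "ay": 0, "az": 0, "grip": 1}]}}

```text
time: 5.0
tool_pos: [0.5016, 0.0015, 0.1231]
tcp_rot: [-3.132, -0.238, 0.0]
wrist_force: [-0.4, 0.0, 0.3]
width: -0.002
grip_force: 0.0
```

Emit:
{"name": "step_arm", "arguments": {"series": [{"x": 0, "y": 0, "z": 0.002, "ax": 0, "ay": 0, "az": 0, "grip": 1}, {"x": 0, "y": 0, "z": 0.003, "ax": 0, "ay": 0, "az": 0, "grip": 1}, {"x": 0, "y": 0, "z": 0.003, "ax": 0, "ay": 0, "az": 0, "grip": 1}]}}

```text
time: 5.3
tool_pos: [0.5016, 0.0015, 0.1216]
tcp_rot: [-3.133, -0.238, 0.0]
wrist_force: [-0.5, 0.5, -0.3]
width: 0.006
grip_force: 0.0
```

Emit:
{"name": "step_arm", "arguments": {"series": [{"x": 0, "y": 0, "z": 0.002, "ax": 0, "ay": 0, "az": 0, "grip": 1}, {"x": 0, "y": 0, "z": 0.003, "ax": 0, "ay": 0, "az": 0, "grip": 1}, {"x": 0, "y": 0, "z": 0.003, "ax": 0, "ay": 0, "az": 0, "grip": 1}]}}

```text
time: 5.6
tool_pos: [0.5016, 0.0015, 0.1201]
tcp_rot: [-3.133, -0.238, 0.0]
wrist_force: [-0.4, 0.1, 0.2]
width: -0.001
grip_force: 0.0
```

Emit:
{"name": "step_arm", "arguments": {"series": [{"x": 0, "y": 0, "z": 0.002, "ax": 0, "ay": 0, "az": 0, "grip": 1}, {"x": 0, "y": 0, "z": 0.003, "ax": 0, "ay": 0, "az": 0, "grip": 1}, {"x": 0, "y": 0, "z": 0.003, "ax": 0, "ay": 0, "az": 0, "grip": 1}]}}

```text
time: 5.9
tool_pos: [0.5016, 0.0015, 0.1186]
tcp_rot: [-3.133, -0.238, 0.0]
wrist_force: [0.3, -0.4, 0.8]
width: 0.0
grip_force: 0.0
```

```bash
python3 - <<'E'
from h import *
c=imaging.read_camera("scene");q=c["img"][150:290,180:360]
cv2.imwrite("pics/s3.png",cv2.resize(q[:,:,::-1],None,fx=4,fy=4,interpolation=cv2.INTER_CUBIC))
s=bot.read_state();print(s["tool_pos"],s["wrist_force"],s["torque"],s["time"])
E
```

```text
[0.50161831 0.00150816 0.11860898] [ 0.00512702 -0.31211665  0.43673268] [0.00237822 0.01439883 0.03955959] 5.95
```

View pics/s3.png

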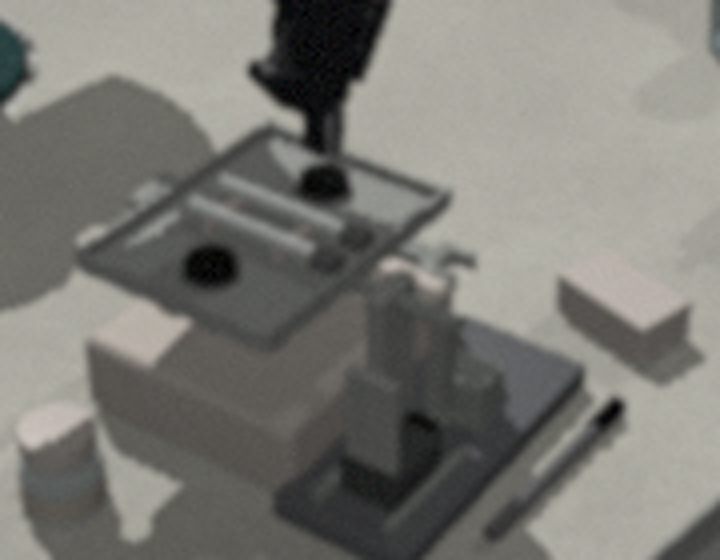

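The fingers appear just behind and above the left pad in this view, at crop (325,160), and the tray hasn't moved. I'll check numerically where the tip projects compared with where it is seen.

```bash
python3 - <<'E'
from h import *
def pj(c,X):
    x=c["R"]@np.array(X)+c["t"]; return np.round([c["fx"]*x[0]/x[2]+c["cx"],c["fy"]*x[1]/x[2]+c["cy"]],1)
s0=cv2.imread("pics/scene0.png");t0=cv2.imread("pics/top0.png")
c=imaging.read_camera("scene");t=imaging.read_camera("top");w=imaging.read_camera("wrist")
p=bot.read_state()["tool_pos"];print(p,"scene",pj(c,p),"top",pj(t,p),"wrist",pj(w,p))
g=c["img"].max(2);print(g[178:206,248:276:1][:, ::2])
print([blob(w,*map(int,pj(w,[.519,-.116,.134])),20,50),pj(w,[.519,-.116,.134])])
cv2.imwrite("pics/w2.png",np.clip(w["img"][:,:,::-1].astype(float)*1.8,0,255).astype(np.uint8))
E
```

```text
[0.50170191 0.00151456 0.11870785] scene [260.9 197.6] top [287.4 232.8] wrist [276.4 241.4]
[[174 168 156 115  44  17  20  42  50 133 174 170 172 170]
 [163 175 174 153  61  13  24  51  53 136 172 172 172 169]
 [141 166 172 166  75  15  27  54  50 138 174 173 172 171]
 [114 143 165 161  74  15  29  60  51 136 172 173 167 170]
 [ 82 112 140 150  72  15  30  56  52 133 172 170 172 171]
 [ 79  87 104 122  63   2  26  57  53 138 172 172 174 172]
 [ 99  98  84  90  47  13  26  56  60 142 175 174 173 173]
 [126 124  96  88  38  19  20  55  61 146 174 169 171 173]
 [139 141 127 106  55  23  24  53  63 143 170 166 172 172]
 [139 152 145 128  95  52  32  51  63 136 164 169 170 171]
 [128 152 151 145 129  88  60  62  64 111 144 160 168 171]
 [112 146 152 154 144 119  90  72  68  86 110 134 154 166]
 [102 137 151 151 138 115  92  69  71  83  83  99 126 153]
 [ 91 116 149 145 119  79  63  50  64  88  90  82  94 120]
 [ 87  98 133 134  77  39  23  28  44  88 111  96  83  89]
 [ 87  88 116 118  43  15  25  16  32  77 131 124 105  83]
 [ 91  87  97  98  26   9  19  17  19  67 139 143 132 110]
 [ 87  83  89  78  21  15  18  24  22  58 136 147 142 132]
 [ 87  86  83  59  10  15  13   3  10  45 124 146 150 145]
 [102  89  80  50  18  17  13  18  11  38 118 148 151 149]
 [126 109  85  60  26  18  17  17  29  45 118 151 148 148]
 [140 136 105  78  49  36  29  28  47  66 123 149 148 146]
 [134 143 133 114  83  57  48  48  66  88 134 152 147 146]
 [118 130 142 139 115  89  72  67  80 105 138 150 151 145]
 [ 96 111 125 141 140 123 106  88  91 106 125 142 147 147]
 [ 84  89 106 123 140 143 134 112  96  95 102 123 132 146]
 [ 77  80  88 103 120 139 145 135 112  89  88  99 114 134]
 [ 81  75  80  90 103 121 135 143 133  93  79  84  94 115]]
[(array([482.96483909, 252.96483909]), np.int32(1678)), array([483., 253.])]
```

View pics/w2.png

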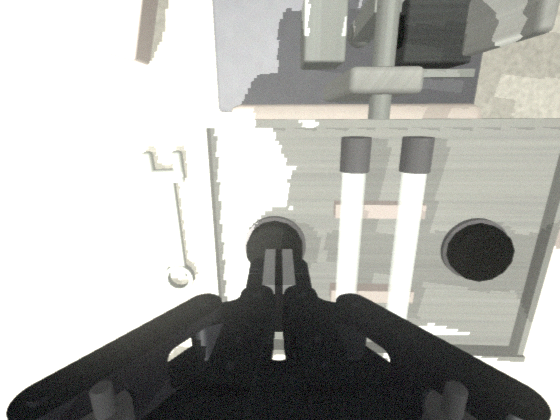

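The tip lines up with the left pad in the wrist view at (276,250), and scene rows 188–191 show a small gap still above it. I'll keep descending in small steps.

Emit:
{"name": "step_arm", "arguments": {"series": [{"x": 0, "y": 0, "z": 0.002, "ax": 0, "ay": 0, "az": 0, "grip": 1}, {"x": 0, "y": 0, "z": 0.004, "ax": 0, "ay": 0, "az": 0, "grip": 1}, {"x": 0, "y": 0, "z": 0.004, "ax": 0, "ay": 0, "az": 0, "grip": 1}]}}

```text
time: 6.4
tool_pos: [0.5015, 0.0015, 0.1164]
tcp_rot: [-3.132, -0.238, 0.001]
wrist_force: [0.4, 0.1, -1.0]
width: -0.003
grip_force: 0.0
```

Emit:
{"name": "step_arm", "arguments": {"series": [{"x": 0, "y": 0, "z": 0.002, "ax": 0, "ay": 0, "az": 0, "grip": 1}, {"x": 0, "y": 0, "z": 0.004, "ax": 0, "ay": 0, "az": 0, "grip": 1}, {"x": 0, "y": 0, "z": 0.004, "ax": 0, "ay": 0, "az": 0, "grip": 1}]}}

```text
time: 6.7
tool_pos: [0.5015, 0.0015, 0.1145]
tcp_rot: [-3.133, -0.238, 0.001]
wrist_force: [-0.4, 0.2, -0.2]
width: 0.003
grip_force: 0.0
```

Emit:
{"name": "step_arm", "arguments": {"series": [{"x": 0, "y": 0, "z": 0.002, "ax": 0, "ay": 0, "az": 0, "grip": 1}, {"x": 0, "y": 0, "z": 0.004, "ax": 0, "ay": 0, "az": 0, "grip": 1}, {"x": 0, "y": 0, "z": 0.004, "ax": 0, "ay": 0, "az": 0, "grip": 1}]}}

```text
time: 7.0
tool_pos: [0.5015, 0.0015, 0.1125]
tcp_rot: [-3.132, -0.238, 0.001]
wrist_force: [-0.6, 0.2, -0.0]
width: -0.001
grip_force: 0.0
```

```bash
python3 - <<'E'
from h import *
c=imaging.read_camera("scene");w=imaging.read_camera("wrist")
g=c["img"].max(2);print(g[184:206,254:272])
p=bot.read_state()["tool_pos"];print(w["R"]@p+w["t"])
E
```

```text
[[ 91  76  44  15  13  19  34  47  55  48  52  86 133 164 173 175 172 170]
 [ 84  63  37  19  12  13  25  44  52  53  56  92 138 166 173 171 172 174]
 [104  73  40  23  14  17  22  43  56  51  59  97 140 162 171 171 171 170]
 [127  97  59  26  20  16  23  39  53  49  58  92 133 153 164 167 171 168]
 [141 119  85  45  25  13  23  41  52  51  53  77 107 129 141 153 159 163]
 [148 135 106  71  37  23  29  44  53  53  52  68  82  96 108 125 135 146]
 [149 143 121  90  55  40  38  51  54  52  58  72  78  82  82  88  98 112]
 [149 133 113  80  50  38  42  52  50  50  60  78  88  92  89  84  83  85]
 [136 107  82  53  32  26  34  31  37  34  42  62  90 106 111 107  96  89]
 [117  80  47  28  21  24  26  25  26  19  20  45  78 111 134 132 124 115]
 [ 99  63  27  16  13  17  20  22  25  18  15  29  69 113 140 148 144 136]
 [ 82  48  19   6  11  19  11  17  21  21  15  28  55 105 135 145 146 148]
 [ 58  35  18   3  12  16  18  14  14  18   4  13  45  89 127 147 147 148]
 [ 48  31  19  11  12  12   3  15  12  20   7  20  41  74 117 140 148 150]
 [ 58  46  29  21  16  17  18  18  15  15  24  32  46  77 118 144 146 149]
 [ 81  62  50  39  32  30  30  28  31  36  43  50  62  93 122 142 150 148]
 [111  96  86  65  59  52  48  49  53  57  65  68  84 104 132 145 149 149]
 [139 128 117 101  87  77  70  70  68  73  76  83  92 109 131 145 146 150]
 [142 142 136 129 121 109 103  91  89  88  85  88  89 101 113 125 139 142]
 [123 131 136 142 144 141 135 124 113  99  94  92  88  90  93 103 118 126]
 [102 111 120 130 138 144 147 142 136 127 113 102  91  87  86  87  91 101]
 [ 91  94 104 113 120 128 137 137 141 142 130 117  93  78  79  81  84  86]]
[-0.00116213  0.02102903  0.18882606]
```

Emit:
{"name": "step_arm", "arguments": {"series": [{"x": 0, "y": 0, "z": 0.002, "ax": 0, "ay": 0, "az": 0, "grip": 1}, {"x": 0, "y": 0, "z": 0.004, "ax": 0, "ay": 0, "az": 0, "grip": 1}, {"x": 0, "y": 0, "z": 0.004, "ax": 0, "ay": 0, "az": 0, "grip": 1}]}}

```text
time: 7.4
tool_pos: [0.5015, 0.0015, 0.1105]
tcp_rot: [-3.132, -0.238, 0.0]
wrist_force: [0.2, -0.0, 1.0]
width: 0.003
grip_force: 0.0
```

Emit:
{"name": "step_arm", "arguments": {"series": [{"x": 0, "y": 0, "z": 0.002, "ax": 0, "ay": 0, "az": 0, "grip": 1}, {"x": 0, "y": 0, "z": 0.003, "ax": 0, "ay": 0, "az": 0, "grip": 1}, {"x": 0, "y": 0, "z": 0.003, "ax": 0, "ay": 0, "az": 0, "grip": 1}]}}

```text
time: 7.7
tool_pos: [0.5016, 0.0015, 0.1091]
tcp_rot: [-3.133, -0.238, 0.0]
wrist_force: [-0.5, -0.1, -0.1]
width: 0.0
grip_force: 0.0
```

Emit:
{"name": "step_arm", "arguments": {"series": [{"x": 0, "y": 0, "z": 0.002, "ax": 0, "ay": 0, "az": 0, "grip": 1}, {"x": 0, "y": 0, "z": 0.004, "ax": 0, "ay": 0, "az": 0, "grip": 1}, {"x": 0, "y": 0, "z": 0.004, "ax": 0, "ay": 0, "az": 0, "grip": 1}]}}

```text
time: 8.0
tool_pos: [0.5015, 0.0015, 0.107]
tcp_rot: [-3.133, -0.238, 0.0]
wrist_force: [0.2, -0.6, -0.6]
width: 0.006
grip_force: 0.0
```

Emit:
{"name": "step_arm", "arguments": {"series": [{"x": 0, "y": 0, "z": 0.002, "ax": 0, "ay": 0, "az": 0, "grip": 1}, {"x": 0, "y": 0, "z": 0.004, "ax": 0, "ay": 0, "az": 0, "grip": 1}, {"x": 0, "y": 0, "z": 0.004, "ax": 0, "ay": 0, "az": 0, "grip": 1}]}}

```text
time: 8.3
tool_pos: [0.5015, 0.0015, 0.105]
tcp_rot: [-3.133, -0.238, 0.001]
wrist_force: [-0.2, -0.2, 0.4]
width: 0.003
grip_force: 0.0
```

```bash
python3 - <<'E'
from h import *
c=imaging.read_camera("scene")
g=c["img"].max(2);print(g[184:206,254:272:2])
print(blob(c,232,216),blob(c,261,196)); F=[bot.read_state()["wrist_force"][2]];print(F)
c["img"]=cv2.imread("pics/scene0.png")[:,:,::-1];print(blob(c,232,216),blob(c,261,196))
E
```

```text
[[ 75  35  15  27  57  51 134 174 172]
 [ 84  40  11  30  53  51 135 173 172]
 [106  42  15  17  55  53 131 171 169]
 [125  57  13  22  54  49 122 162 170]
 [141  66  15  24  56  50 101 142 160]
 [146  72  14  24  57  44  77 111 135]
 [144  77  18  28  54  50  76  85 100]
 [144  76  23  26  54  46  84  87  80]
 [134  66  25  27  57  46  83 113  97]
 [116  48  32  41  53  35  79 130 126]
 [ 94  22  16  37  44  25  67 136 141]
 [ 67  10   9  19  23   8  56 135 146]
 [ 51  15  12   7   5   8  45 126 148]
 [ 55  16  12   9  15   9  41 119 149]
 [ 59  29  14  17  17  24  47 117 152]
 [ 82  50  39  30  29  43  59 120 151]
 [110  81  57  51  53  62  80 121 144]
 [140 116  90  70  69  76  85 111 132]
 [138 137 122 103  92  86  87  98 109]
 [122 136 141 135 115  96  87  90  96]
 [102 120 138 147 138 112  92  85  88]
 [ 91 104 120 133 143 135  92  80  85]]
(array([232.09009009, 216.28828829]), np.int32(111)) (array([259.87628866, 194.24742268]), np.int32(97))
[np.float64(-1.332346266904593)]
(array([231.86666667, 216.68571429]), np.int32(105)) (array([260.73684211, 195.52631579]), np.int32(76))
```

Emit:
{"name": "step_arm", "arguments": {"series": [{"x": 0, "y": 0, "z": 0.002, "ax": 0, "ay": 0, "az": 0, "grip": 1}, {"x": 0, "y": 0, "z": 0.003, "ax": 0, "ay": 0, "az": 0, "grip": 1}, {"x": 0, "y": 0, "z": 0.003, "ax": 0, "ay": 0, "az": 0, "grip": 1}]}}

```text
time: 8.65
tool_pos: [0.5016, 0.0015, 0.1036]
tcp_rot: [-3.132, -0.238, 0.0]
wrist_force: [-0.0, 0.1, -0.5]
width: -0.001
grip_force: 0.0
```

Emit:
{"name": "step_arm", "arguments": {"series": [{"x": 0, "y": 0, "z": 0.002, "ax": 0, "ay": 0, "az": 0, "grip": 1}, {"x": 0, "y": 0, "z": 0.003, "ax": 0, "ay": 0, "az": 0, "grip": 1}, {"x": 0, "y": 0, "z": 0.003, "ax": 0, "ay": 0, "az": 0, "grip": 1}]}}

```text
time: 8.95
tool_pos: [0.5016, 0.0015, 0.1021]
tcp_rot: [-3.132, -0.238, 0.0]
wrist_force: [-1.0, 1.1, 0.1]
width: 0.001
grip_force: 0.0
```

Emit:
{"name": "step_arm", "arguments": {"series": [{"x": 0, "y": 0, "z": 0.002, "ax": 0, "ay": 0, "az": 0, "grip": 1}, {"x": 0, "y": 0, "z": 0.003, "ax": 0, "ay": 0, "az": 0, "grip": 1}, {"x": 0, "y": 0, "z": 0.003, "ax": 0, "ay": 0, "az": 0, "grip": 1}]}}

```text
time: 9.25
tool_pos: [0.5016, 0.0015, 0.1006]
tcp_rot: [-3.132, -0.238, 0.0]
wrist_force: [-0.9, -1.0, 0.7]
width: 0.002
grip_force: 0.0
```

Emit:
{"name": "step_arm", "arguments": {"series": [{"x": 0, "y": 0, "z": 0.002, "ax": 0, "ay": 0, "az": 0, "grip": 1}, {"x": 0, "y": 0, "z": 0.003, "ax": 0, "ay": 0, "az": 0, "grip": 1}, {"x": 0, "y": 0, "z": 0.003, "ax": 0, "ay": 0, "az": 0, "grip": 1}]}}

```text
time: 9.55
tool_pos: [0.5016, 0.0015, 0.0991]
tcp_rot: [-3.132, -0.238, 0.0]
wrist_force: [-0.1, 0.5, 0.5]
width: -0.001
grip_force: 0.0
```

Emit:
{"name": "step_arm", "arguments": {"series": [{"x": 0, "y": 0, "z": 0.002, "ax": 0, "ay": 0, "az": 0, "grip": 1}, {"x": 0, "y": 0, "z": 0.003, "ax": 0, "ay": 0, "az": 0, "grip": 1}, {"x": 0, "y": 0, "z": 0.003, "ax": 0, "ay": 0, "az": 0, "grip": 1}]}}

```text
time: 9.85
tool_pos: [0.5017, 0.0018, 0.0977]
tcp_rot: [-3.132, -0.238, 0.0]
wrist_force: [-0.3, 2.0, 0.9]
width: -0.001
grip_force: 0.7
```

```bash
python3 - <<'E'
from h import *
c=imaging.read_camera("scene")
g=c["img"].max(2);print(g[184:206,254:272:2])
print(blob(c,232,216),bot.read_state()["wrist_force"],bot.read_state()["torque"])
E
```

```text
[[ 38  16  17  17  28  46 137 175 174]
 [ 63  26  19  23  45  50 135 174 170]
 [ 89  39  21  27  50  52 134 172 170]
 [117  56  17  19  57  49 126 171 171]
 [135  71  17  17  57  46 106 154 164]
 [146  76  13  24  53  46  82 125 151]
 [148  81  18  23  55  45  73  96 118]
 [144  75  20  24  55  48  74  83  88]
 [135  66  12  23  50  49  83 106  84]
 [117  46  22  22  52  45  79 129 115]
 [ 97  33  32  26  52  38  68 137 135]
 [ 74  21  33  35  53  29  55 135 147]
 [ 63  13  19  36  45  19  45 128 147]
 [ 52  19  14  15  26   7  35 120 147]
 [ 59  26  14  19  12  16  38 117 150]
 [ 80  49  30  26  24  41  54 118 151]
 [113  79  57  42  43  59  74 114 144]
 [140 117  85  68  67  77  85 101 123]
 [138 138 121 103  90  84  87  89 102]
 [122 137 138 131 113  95  90  84  86]
 [101 118 138 147 135 120  93  83  87]
 [ 90 105 121 135 144 134  90  80  84]]
(array([232.05504587, 215.66972477]), np.int32(109)) [-0.40794514  0.87429088  1.47946881] [0.18629509 0.06196617 0.00673046]
```

Contact: force is up to about 1.5 N and the grip force is non-zero. In the scene view the tip meets the pad at row ~196 and the right pad has started to rise (216.7→215.7). I'll continue gently.

Emit:
{"name": "step_arm", "arguments": {"series": [{"x": 0, "y": 0, "z": 0.001, "ax": 0, "ay": 0, "az": 0, "grip": 1}, {"x": 0, "y": 0, "z": 0.002, "ax": 0, "ay": 0, "az": 0, "grip": 1}, {"x": 0, "y": 0, "z": 0.002, "ax": 0, "ay": 0, "az": 0, "grip": 1}]}}

```text
time: 10.2
tool_pos: [0.5018, 0.0016, 0.0967]
tcp_rot: [-3.132, -0.238, -0.0]
wrist_force: [0.0, 1.1, 1.6]
width: -0.003
grip_force: 0.8
```

```bash
python3 - <<'E'
from h import *
c=imaging.read_camera("scene")
s=bot.read_state();print(blob(c,232,216),s["wrist_force"],s["torque"],s["grip_force"],s["tool_pos"])
w=imaging.read_camera("wrist");cv2.imwrite("pics/w3.png",np.clip(w["img"][:,:,::-1].astype(float)*1.5,0,255).astype(np.uint8))
E
```

```text
(array([232.25471698, 215.41509434]), np.int32(106)) [-0.95410329  1.6895937   0.78151166] [0.20007595 0.01363617 0.05702487] 0.78607998235384 [0.50178649 0.00159541 0.09670846]
```

View pics/w3.png

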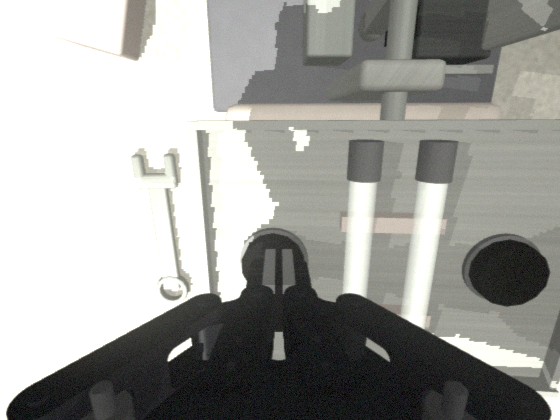

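Right pad now at (507,270) and the tray has tilted slightly. Torque balance says the fingers are on the left pad: 1–1.5 N matches axle friction there. I'll keep going.

Emit:
{"name": "step_arm", "arguments": {"series": [{"x": 0, "y": 0, "z": 0.002, "ax": 0, "ay": 0, "az": 0, "grip": 1}, {"x": 0, "y": 0, "z": 0.003, "ax": 0, "ay": 0, "az": 0, "grip": 1}, {"x": 0, "y": 0, "z": 0.003, "ax": 0, "ay": 0, "az": 0, "grip": 1}]}}

```text
time: 10.6
tool_pos: [0.5017, 0.0015, 0.0951]
tcp_rot: [3.133, 0.238, 0.0]
wrist_force: [0.4, 1.0, 0.8]
width: -0.0
grip_force: 0.8
```

Emit:
{"name": "step_arm", "arguments": {"series": [{"x": 0, "y": 0, "z": 0.002, "ax": 0, "ay": 0, "az": 0, "grip": 1}, {"x": 0, "y": 0, "z": 0.003, "ax": 0, "ay": 0, "az": 0, "grip": 1}, {"x": 0, "y": 0, "z": 0.003, "ax": 0, "ay": 0, "az": 0, "grip": 1}]}}

```text
time: 10.9
tool_pos: [0.5017, 0.0015, 0.0936]
tcp_rot: [-3.133, -0.238, -0.0]
wrist_force: [-0.0, 2.6, 2.1]
width: 0.004
grip_force: 0.9
```

Emit:
{"name": "step_arm", "arguments": {"series": [{"x": 0, "y": 0, "z": 0.001, "ax": 0, "ay": 0, "az": 0, "grip": 1}, {"x": 0, "y": 0, "z": 0.002, "ax": 0, "ay": 0, "az": 0, "grip": 1}, {"x": 0, "y": 0, "z": 0.002, "ax": 0, "ay": 0, "az": 0, "grip": 1}]}}

```text
time: 11.2
tool_pos: [0.5017, 0.0015, 0.0929]
tcp_rot: [3.133, 0.238, 0.0]
wrist_force: [-1.1, 1.8, 4.0]
width: 0.0
grip_force: 1.9
```

```bash
python3 - <<'E'
from h import *
c=imaging.read_camera("scene")
s=bot.read_state();print(blob(c,232,216),s["wrist_force"],s["torque"],s["grip_force"],s["tool_pos"])
def pj(c,X):
    x=c["R"]@np.array(X)+c["t"]; return np.round([c["fx"]*x[0]/x[2]+c["cx"],c["fy"]*x[1]/x[2]+c["cy"]],2)
m=np.array([.510,-.0574]);d=np.array([-.156,.988])
for th in (0,-.05,-.1,-.15,-.2):
    for sg in (1,-1):
        y=sg*.06*np.cos(th)-.024*np.sin(th);z=.11+sg*.06*np.sin(th)+.024*np.cos(th)
        print(th,sg,pj(c,[*(m+d*y),z]))
g=c["img"].max(2);print(g[188:206,254:272:2])
E
```

```text
(array([232.6509434 , 213.86792453]), np.int32(106)) [0.8118438  1.2313522  3.66570549] [ 0.33892419  0.18850197 -0.03319381] 1.9104927385342307 [0.50172096 0.00148141 0.09287763]
0 1 [260.61 192.61]
0 -1 [232.2  215.33]
-0.05 1 [260.88 193.36]
-0.05 -1 [232.46 214.12]
-0.1 1 [261.12 194.14]
-0.1 -1 [232.76 212.89]
-0.15 1 [261.32 194.97]
-0.15 -1 [233.09 211.66]
-0.2 1 [261.48 195.83]
-0.2 -1 [233.47 210.43]
[[ 88  38  10  18  50  55 135 173 171]
 [116  52  15  27  51  52 131 172 174]
 [136  72  10  21  55  49 118 165 169]
 [146  80  12  22  57  46  97 138 155]
 [149  81  16  26  53  46  77 101 128]
 [143  76  14  22  51  52  73  84  95]
 [129  65  17  23  50  50  75 104  92]
 [106  47  22  28  53  47  70 124 112]
 [ 80  32  28  34  54  39  57 132 136]
 [ 59  18  25  36  52  30  46 130 144]
 [ 54  19  21  21  33  13  43 123 146]
 [ 70  38  22  18  28   8  36 116 148]
 [102  65  38  28  24  27  47 118 149]
 [127 108  73  53  43  47  62 118 149]
 [136 136 111  87  74  70  80 112 144]
 [120 137 137 128 109  91  87 101 125]
 [102 120 137 146 136 112  95  84  95]
 [ 89 107 119 137 146 138 105  80  85]]
```

The right pad has risen 2.8 px (about 0.115 rad of swing) and the force has climbed to 4 N, so this is the end of the play. I'll firm up slightly and hold.

Emit:
{"name": "step_arm", "arguments": {"series": [{"x": 0, "y": 0, "z": 0.001, "ax": 0, "ay": 0, "az": 0, "grip": 1}, {"x": 0, "y": 0, "z": 0.001, "ax": 0, "ay": 0, "az": 0, "grip": 1}, {"x": 0, "y": 0, "z": 0.001, "ax": 0, "ay": 0, "az": 0, "grip": 1}, {"x": 0, "y": 0, "z": 0.001, "ax": 0, "ay": 0, "az": 0, "grip": 1}]}}

```text
time: 11.65
tool_pos: [0.5018, 0.0015, 0.0925]
tcp_rot: [3.132, 0.238, 0.0]
wrist_force: [-1.3, 2.1, 4.6]
width: -0.002
grip_force: 2.6
```

Emit:
{"name": "step_arm", "arguments": {"series": [{"x": 0, "y": 0, "z": 0.001, "ax": 0, "ay": 0, "az": 0, "grip": 1}, {"x": 0, "y": 0, "z": 0.001, "ax": 0, "ay": 0, "az": 0, "grip": 1}, {"x": 0, "y": 0, "z": 0.001, "ax": 0, "ay": 0, "az": 0, "grip": 1}, {"x": 0, "y": 0, "z": 0.001, "ax": 0, "ay": 0, "az": 0, "grip": 1}, {"x": 0, "y": 0, "z": 0.001, "ax": 0, "ay": 0, "az": 0, "grip": 1}, {"x": 0, "y": 0, "z": 0.001, "ax": 0, "ay": 0, "az": 0, "grip": 1}]}}

```text
time: 12.25
tool_pos: [0.5018, 0.0014, 0.0921]
tcp_rot: [3.132, 0.238, 0.0]
wrist_force: [-1.9, 1.4, 6.1]
width: -0.001
grip_force: 3.1
```

The left end has been felt: 6 N, held. Next I'll lift, go to the right pad and descend to just above it.

Emit:
{"name": "step_arm", "arguments": {"series": [{"x": 0, "y": 0, "z": -0.06, "ax": 0, "ay": 0, "az": 0, "grip": 1}, {"x": 0, "y": 0, "z": -0.12, "ax": 0, "ay": 0, "az": 0, "grip": 1}, {"x": 0, "y": 0.08, "z": -0.12, "ax": 0, "ay": 0, "az": 0, "grip": 1}, {"x": 0, "y": 0.16, "z": -0.12, "ax": 0, "ay": 0, "az": 0, "grip": 1}, {"x": 0, "y": 0.24, "z": -0.12, "ax": 0, "ay": 0, "az": 0, "grip": 1}, {"x": 0, "y": 0.24, "z": -0.08, "ax": 0, "ay": 0, "az": 0, "grip": 1}, {"x": 0, "y": 0.24, "z": -0.056, "ax": 0, "ay": 0, "az": 0, "grip": 1}, {"x": 0, "y": 0.24, "z": -0.056, "ax": 0, "ay": 0, "az": 0, "grip": 1}, {"x": 0, "y": 0.24, "z": -0.056, "ax": 0, "ay": 0, "az": 0, "grip": 1}]}}

```text
time: 13.15
tool_pos: [0.519, -0.1164, 0.1188]
tcp_rot: [-3.132, -0.24, 0.003]
wrist_force: [-0.0, 1.0, 0.2]
width: 0.001
grip_force: 0.0
```

Emit:
{"name": "step_arm", "arguments": {"series": [{"x": 0, "y": 0, "z": 0.003, "ax": 0, "ay": 0, "az": 0, "grip": 1}, {"x": 0, "y": 0, "z": 0.006, "ax": 0, "ay": 0, "az": 0, "grip": 1}, {"x": 0, "y": 0, "z": 0.01, "ax": 0, "ay": 0, "az": 0, "grip": 1}, {"x": 0, "y": 0, "z": 0.013, "ax": 0, "ay": 0, "az": 0, "grip": 1}, {"x": 0, "y": 0, "z": 0.016, "ax": 0, "ay": 0, "az": 0, "grip": 1}, {"x": 0, "y": 0, "z": 0.016, "ax": 0, "ay": 0, "az": 0, "grip": 1}]}}

```text
time: 13.75
tool_pos: [0.5198, -0.117, 0.1115]
tcp_rot: [-3.132, -0.238, 0.0]
wrist_force: [0.1, -0.4, 0.6]
width: -0.004
grip_force: 0.1
```

Emit:
{"name": "step_arm", "arguments": {"series": [{"x": 0, "y": 0, "z": 0.002, "ax": 0, "ay": 0, "az": 0, "grip": 1}, {"x": 0, "y": 0, "z": 0.004, "ax": 0, "ay": 0, "az": 0, "grip": 1}, {"x": 0, "y": 0, "z": 0.004, "ax": 0, "ay": 0, "az": 0, "grip": 1}]}}

```text
time: 14.05
tool_pos: [0.52, -0.1174, 0.1098]
tcp_rot: [3.132, 0.238, 0.001]
wrist_force: [-0.0, 0.1, 0.8]
width: -0.003
grip_force: 0.4
```

Contact at TCP z≈0.110 (friction level), so I'll continue.

Emit:
{"name": "step_arm", "arguments": {"series": [{"x": 0, "y": 0, "z": 0.002, "ax": 0, "ay": 0, "az": 0, "grip": 1}, {"x": 0, "y": 0, "z": 0.004, "ax": 0, "ay": 0, "az": 0, "grip": 1}, {"x": 0, "y": 0, "z": 0.004, "ax": 0, "ay": 0, "az": 0, "grip": 1}]}}

```text
time: 14.35
tool_pos: [0.5199, -0.1171, 0.1076]
tcp_rot: [-3.133, -0.238, -0.0]
wrist_force: [0.3, -1.0, 1.1]
width: 0.0
grip_force: 0.5
```

Emit:
{"name": "step_arm", "arguments": {"series": [{"x": 0, "y": 0, "z": 0.002, "ax": 0, "ay": 0, "az": 0, "grip": 1}, {"x": 0, "y": 0, "z": 0.003, "ax": 0, "ay": 0, "az": 0, "grip": 1}, {"x": 0, "y": 0, "z": 0.003, "ax": 0, "ay": 0, "az": 0, "grip": 1}]}}

```text
time: 14.65
tool_pos: [0.5199, -0.1171, 0.1061]
tcp_rot: [-3.132, -0.238, -0.0]
wrist_force: [-0.2, -1.3, 1.3]
width: 0.001
grip_force: 0.5
```

Emit:
{"name": "step_arm", "arguments": {"series": [{"x": 0, "y": 0, "z": 0.002, "ax": 0, "ay": 0, "az": 0, "grip": 1}, {"x": 0, "y": 0, "z": 0.003, "ax": 0, "ay": 0, "az": 0, "grip": 1}, {"x": 0, "y": 0, "z": 0.003, "ax": 0, "ay": 0, "az": 0, "grip": 1}]}}

```text
time: 14.95
tool_pos: [0.5198, -0.1171, 0.1046]
tcp_rot: [-3.132, -0.238, 0.0]
wrist_force: [0.5, -0.9, 0.7]
width: 0.001
grip_force: 0.5
```

Emit:
{"name": "step_arm", "arguments": {"series": [{"x": 0, "y": 0, "z": 0.002, "ax": 0, "ay": 0, "az": 0, "grip": 1}, {"x": 0, "y": 0, "z": 0.003, "ax": 0, "ay": 0, "az": 0, "grip": 1}, {"x": 0, "y": 0, "z": 0.003, "ax": 0, "ay": 0, "az": 0, "grip": 1}]}}

```text
time: 15.25
tool_pos: [0.5198, -0.1171, 0.103]
tcp_rot: [-3.132, -0.238, 0.0]
wrist_force: [0.5, -1.9, 0.5]
width: -0.0
grip_force: 0.5
```

Emit:
{"name": "step_arm", "arguments": {"series": [{"x": 0, "y": 0, "z": 0.002, "ax": 0, "ay": 0, "az": 0, "grip": 1}, {"x": 0, "y": 0, "z": 0.003, "ax": 0, "ay": 0, "az": 0, "grip": 1}, {"x": 0, "y": 0, "z": 0.003, "ax": 0, "ay": 0, "az": 0, "grip": 1}]}}

```text
time: 15.55
tool_pos: [0.5198, -0.1171, 0.1015]
tcp_rot: [-3.132, -0.238, 0.0]
wrist_force: [0.2, -0.8, 1.0]
width: -0.001
grip_force: 0.5
```

Emit:
{"name": "step_arm", "arguments": {"series": [{"x": 0, "y": 0, "z": 0.002, "ax": 0, "ay": 0, "az": 0, "grip": 1}, {"x": 0, "y": 0, "z": 0.003, "ax": 0, "ay": 0, "az": 0, "grip": 1}, {"x": 0, "y": 0, "z": 0.003, "ax": 0, "ay": 0, "az": 0, "grip": 1}]}}

```text
time: 15.85
tool_pos: [0.5198, -0.1171, 0.1005]
tcp_rot: [3.133, 0.238, 0.0]
wrist_force: [-0.8, -2.0, 4.8]
width: -0.003
grip_force: 1.9
```

Right end felt: 4.8 N, tray level against its stop. I'll hold, lift, move beside the adjuster tab, and turn 90° so the flat sides of the fingers do the pushing.

Emit:
{"name": "step_arm", "arguments": {"series": [{"x": 0, "y": 0, "z": 0.001, "ax": 0, "ay": 0, "az": 0, "grip": 1}, {"x": 0, "y": 0, "z": 0.001, "ax": 0, "ay": 0, "az": 0, "grip": 1}, {"x": 0, "y": 0, "z": 0.001, "ax": 0, "ay": 0, "az": 0, "grip": 1}, {"x": 0, "y": 0, "z": 0.001, "ax": 0, "ay": 0, "az": 0, "grip": 1}, {"x": 0, "y": 0, "z": 0.001, "ax": 0, "ay": 0, "az": 0, "grip": 1}, {"x": 0, "y": 0, "z": 0.001, "ax": 0, "ay": 0, "az": 0, "grip": 1}]}}

```text
time: 16.45
tool_pos: [0.5198, -0.1172, 0.1001]
tcp_rot: [3.132, 0.238, 0.0]
wrist_force: [-1.8, -1.1, 4.8]
width: 0.001
grip_force: 2.6
```

Emit:
{"name": "step_arm", "arguments": {"series": [{"x": 0, "y": 0, "z": -0.08, "ax": 0, "ay": 0, "az": 0, "grip": 1}, {"x": 0, "y": 0, "z": -0.14, "ax": 0, "ay": 0, "az": 0, "grip": 1}, {"x": 0.09, "y": 0.03, "z": -0.14, "ax": 0, "ay": 0, "az": 0, "grip": 1}, {"x": 0.18, "y": 0.07, "z": -0.14, "ax": 0, "ay": 0, "az": -0.25, "grip": 1}, {"x": 0.27, "y": 0.1, "z": -0.14, "ax": 0, "ay": 0, "az": -0.5, "grip": 1}, {"x": 0.27, "y": 0.1, "z": -0.14, "ax": 0, "ay": 0, "az": -0.75, "grip": 1}, {"x": 0.27, "y": 0.1, "z": -0.14, "ax": 0, "ay": 0, "az": -1, "grip": 1}]}}

```text
time: 17.15
tool_pos: [0.6615, -0.1458, 0.167]
tcp_rot: [-2.959, -1.048, 0.004]
wrist_force: [-0.0, 0.1, -0.6]
width: -0.001
grip_force: 0.0
```

Emit:
{"name": "step_arm", "arguments": {"series": [{"x": 0, "y": 0, "z": 0, "ax": 0, "ay": 0, "az": -0.28, "grip": 1}, {"x": 0, "y": 0, "z": 0, "ax": 0, "ay": 0, "az": -0.56, "grip": 1}, {"x": 0, "y": 0, "z": 0, "ax": 0, "ay": 0, "az": -0.84, "grip": 1}, {"x": 0, "y": 0, "z": 0, "ax": 0, "ay": 0, "az": -1, "grip": 1}]}}

```text
time: 17.55
tool_pos: [0.6604, -0.1456, 0.1684]
tcp_rot: [-2.588, -1.778, 0.001]
wrist_force: [0.2, 0.8, -1.1]
width: 0.001
grip_force: 0.0
```

Emit:
{"name": "step_arm", "arguments": {"series": [{"x": 0, "y": 0, "z": 0, "ax": 0, "ay": 0, "az": -0.28, "grip": 1}, {"x": 0, "y": 0, "z": 0, "ax": 0, "ay": 0, "az": -0.56, "grip": 1}, {"x": 0, "y": 0, "z": 0, "ax": 0, "ay": 0, "az": -0.84, "grip": 1}, {"x": 0, "y": 0, "z": 0, "ax": 0, "ay": 0, "az": -1, "grip": 1}, {"x": 0, "y": 0, "z": 0, "ax": 0, "ay": 0, "az": -1, "grip": 1}, {"x": 0, "y": 0, "z": 0, "ax": 0, "ay": 0, "az": -1, "grip": 1}]}}

```text
time: 18.15
tool_pos: [0.6605, -0.1458, 0.1689]
tcp_rot: [-2.048, -2.381, 0.0]
wrist_force: [-0.2, 0.0, -0.1]
width: 0.002
grip_force: 0.0
```

```bash
python3 - <<'E'
from h import *
s=bot.read_state();r=cv2.Rodrigues(s["tcp_rot"])[0];print("toolx yaw",np.degrees(np.arctan2(r[1,0],r[0,0])),s["tool_pos"],s["q"])
m=np.array([.510,-.0574]);a=np.radians(8.9);ex=np.array([np.cos(a),np.sin(a)]);ey=np.array([-ex[1],ex[0]])
p=s["tool_pos"][:2]-m;print(p@ex,p@ey)
c=imaging.read_camera("scene");print(blob(c,232,216),blob(c,261,196))
E
```

```text
toolx yaw 98.57837481703439 [ 0.66054148 -0.14584279  0.16893505] [-2.54303394e-01  2.85867135e-01  1.63177529e+00  3.38056015e-04
  1.22499603e+00 -4.04139324e-01]
0.13504592447265867 -0.11066825595222579
(array([232.1978022 , 217.68131868]), np.int32(91)) (array([261.10084034, 195.99439776]), np.int32(357))
```

Emit:
{"name": "step_arm", "arguments": {"series": [{"x": 0, "y": 0, "z": 0.06, "ax": 0, "ay": 0, "az": 0, "grip": 1}, {"x": 0, "y": 0, "z": 0.12, "ax": 0, "ay": 0, "az": 0, "grip": 1}, {"x": 0, "y": 0, "z": 0.17, "ax": 0, "ay": 0, "az": 0, "grip": 1}, {"x": 0, "y": 0, "z": 0.21, "ax": 0, "ay": 0, "az": 0, "grip": 1}, {"x": 0, "y": 0, "z": 0.23, "ax": 0, "ay": 0, "az": 0, "grip": 1}, {"x": 0, "y": 0, "z": 0.23, "ax": 0, "ay": 0, "az": 0, "grip": 1}, {"x": 0, "y": 0, "z": 0.23, "ax": 0, "ay": 0, "az": 0, "grip": 1}]}}

```text
time: 18.9
tool_pos: [0.6615, -0.1463, 0.0555]
tcp_rot: [2.046, 2.382, 0.001]
wrist_force: [0.3, -0.5, 0.1]
width: -0.001
grip_force: 0.0
```

```bash
python3 - <<'E'
from h import *
c=imaging.read_camera("scene");q=np.clip(c["img"][170:290,210:360].astype(float)*1.4,0,255).astype(np.uint8)
w=imaging.read_camera("wrist");wq=np.clip(w["img"][100:340,150:410]*1.5,0,255).astype(np.uint8)
f=lambda i:cv2.resize(i,(400,400),interpolation=cv2.INTER_CUBIC)
cv2.imwrite("pics/s4.png",np.hstack([f(q),f(wq)])[:,:,::-1]);s=bot.read_state();print(s["tool_pos"],s["wrist_force"],s["time"])
E
```

```text
[ 0.66223428 -0.14646759  0.05650436] [ 0.04484362 -0.58348518  0.54646221] 19.0
```

View pics/s4.png

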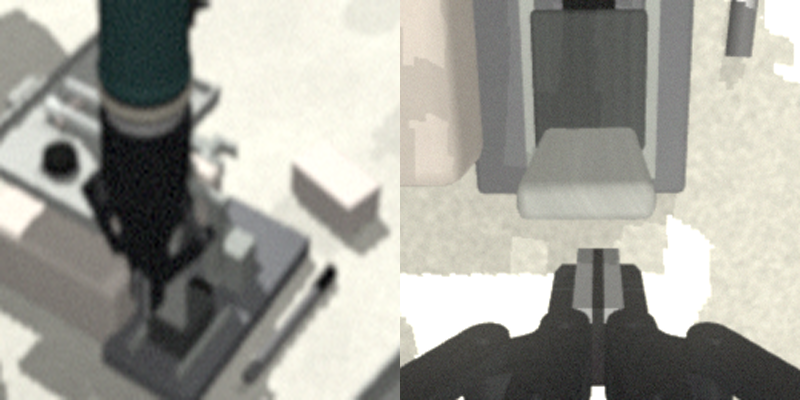

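The fingers are lined up with the tab: wrist crop tab centre 587, fingers 598, with a gap of about 15 mm. I'll approach and feel for contact.

Emit:
{"name": "step_arm", "arguments": {"series": [{"x": 0.008, "y": 0, "z": 0.004, "ax": 0, "ay": 0, "az": 0, "grip": 1}, {"x": 0.016, "y": 0, "z": 0.004, "ax": 0, "ay": 0, "az": 0, "grip": 1}, {"x": 0.022, "y": -0.004, "z": 0.004, "ax": 0, "ay": 0, "az": 0, "grip": 1}, {"x": 0.024, "y": -0.004, "z": 0.004, "ax": 0, "ay": 0, "az": 0, "grip": 1}, {"x": 0.024, "y": -0.004, "z": 0.004, "ax": 0, "ay": 0, "az": 0, "grip": 1}]}}

```text
time: 19.5
tool_pos: [0.6569, -0.1342, 0.0528]
tcp_rot: [-2.046, -2.384, 0.0]
wrist_force: [-0.1, -0.0, -0.2]
width: -0.002
grip_force: 0.0
```

Emit:
{"name": "step_arm", "arguments": {"series": [{"x": 0.002, "y": 0, "z": 0, "ax": 0, "ay": 0, "az": 0, "grip": 1}, {"x": 0.004, "y": 0, "z": 0, "ax": 0, "ay": 0, "az": 0, "grip": 1}, {"x": 0.004, "y": 0, "z": 0, "ax": 0, "ay": 0, "az": 0, "grip": 1}]}}

```text
time: 19.8
tool_pos: [0.6567, -0.1325, 0.0526]
tcp_rot: [-2.046, -2.383, 0.0]
wrist_force: [-0.3, 0.3, -0.2]
width: -0.001
grip_force: 0.0
```

Emit:
{"name": "step_arm", "arguments": {"series": [{"x": 0.002, "y": 0, "z": 0, "ax": 0, "ay": 0, "az": 0, "grip": 1}, {"x": 0.004, "y": 0, "z": 0, "ax": 0, "ay": 0, "az": 0, "grip": 1}, {"x": 0.004, "y": 0, "z": 0, "ax": 0, "ay": 0, "az": 0, "grip": 1}]}}

```text
time: 20.1
tool_pos: [0.6564, -0.1305, 0.0526]
tcp_rot: [-2.046, -2.383, 0.0]
wrist_force: [-0.2, 0.1, 0.1]
width: -0.001
grip_force: 0.0
```

Emit:
{"name": "step_arm", "arguments": {"series": [{"x": 0.002, "y": 0, "z": 0, "ax": 0, "ay": 0, "az": 0, "grip": 1}, {"x": 0.004, "y": 0, "z": 0, "ax": 0, "ay": 0, "az": 0, "grip": 1}, {"x": 0.004, "y": 0, "z": 0, "ax": 0, "ay": 0, "az": 0, "grip": 1}]}}

```text
time: 20.4
tool_pos: [0.6561, -0.1285, 0.0527]
tcp_rot: [-2.046, -2.384, 0.0]
wrist_force: [-0.2, 0.3, 0.3]
width: 0.003
grip_force: 0.0
```

Emit:
{"name": "step_arm", "arguments": {"series": [{"x": 0.002, "y": 0, "z": 0, "ax": 0, "ay": 0, "az": 0, "grip": 1}, {"x": 0.004, "y": 0, "z": 0, "ax": 0, "ay": 0, "az": 0, "grip": 1}, {"x": 0.004, "y": 0, "z": 0, "ax": 0, "ay": 0, "az": 0, "grip": 1}]}}

```text
time: 20.7
tool_pos: [0.656, -0.1275, 0.0528]
tcp_rot: [2.045, 2.383, -0.001]
wrist_force: [0.7, -3.5, -0.6]
width: 0.0
grip_force: 1.8
```

Emit:
{"name": "step_arm", "arguments": {"series": [{"x": 0.002, "y": 0, "z": 0, "ax": 0, "ay": 0, "az": 0, "grip": 1}, {"x": 0.004, "y": 0, "z": 0, "ax": 0, "ay": 0, "az": 0, "grip": 1}, {"x": 0.004, "y": 0, "z": 0, "ax": 0, "ay": 0, "az": 0, "grip": 1}]}}

```text
time: 21.0
tool_pos: [0.6559, -0.1265, 0.0529]
tcp_rot: [2.045, 2.382, -0.002]
wrist_force: [0.9, -7.2, -0.9]
width: 0.0
grip_force: 3.7
```

Contact with the tab; force rising to 7 N. I'll continue until it slides.

Emit:
{"name": "step_arm", "arguments": {"series": [{"x": 0.002, "y": 0, "z": 0, "ax": 0, "ay": 0, "az": 0, "grip": 1}, {"x": 0.004, "y": 0, "z": 0, "ax": 0, "ay": 0, "az": 0, "grip": 1}, {"x": 0.004, "y": 0, "z": 0, "ax": 0, "ay": 0, "az": 0, "grip": 1}]}}

```text
time: 21.3
tool_pos: [0.6556, -0.1247, 0.0529]
tcp_rot: [2.045, 2.382, -0.002]
wrist_force: [1.5, -9.0, -0.7]
width: -0.0
grip_force: 3.9
```

Emit:
{"name": "step_arm", "arguments": {"series": [{"x": 0.002, "y": 0, "z": 0, "ax": 0, "ay": 0, "az": 0, "grip": 1}, {"x": 0.004, "y": 0, "z": 0, "ax": 0, "ay": 0, "az": 0, "grip": 1}, {"x": 0.004, "y": 0, "z": 0, "ax": 0, "ay": 0, "az": 0, "grip": 1}]}}

```text
time: 21.6
tool_pos: [0.6553, -0.1228, 0.0529]
tcp_rot: [2.045, 2.382, -0.002]
wrist_force: [0.6, -6.7, -1.8]
width: -0.004
grip_force: 3.9
```

Emit:
{"name": "step_arm", "arguments": {"series": [{"x": 0.002, "y": 0, "z": 0, "ax": 0, "ay": 0, "az": 0, "grip": 1}, {"x": 0.004, "y": 0, "z": 0, "ax": 0, "ay": 0, "az": 0, "grip": 1}, {"x": 0.004, "y": 0, "z": 0, "ax": 0, "ay": 0, "az": 0, "grip": 1}]}}

```text
time: 21.9
tool_pos: [0.655, -0.1208, 0.0529]
tcp_rot: [2.045, 2.382, -0.002]
wrist_force: [0.5, -8.2, -1.3]
width: 0.002
grip_force: 3.9
```

Emit:
{"name": "step_arm", "arguments": {"series": [{"x": 0.002, "y": 0, "z": 0, "ax": 0, "ay": 0, "az": 0, "grip": 1}, {"x": 0.003, "y": 0, "z": 0, "ax": 0, "ay": 0, "az": 0, "grip": 1}, {"x": 0.003, "y": 0, "z": 0, "ax": 0, "ay": 0, "az": 0, "grip": 1}]}}

```text
time: 22.2
tool_pos: [0.6547, -0.1193, 0.0528]
tcp_rot: [2.045, 2.382, -0.003]
wrist_force: [0.5, -7.9, -0.7]
width: 0.006
grip_force: 3.9
```

Emit:
{"name": "step_arm", "arguments": {"series": [{"x": 0.002, "y": 0, "z": 0, "ax": 0, "ay": 0, "az": 0, "grip": 1}, {"x": 0.003, "y": 0, "z": 0, "ax": 0, "ay": 0, "az": 0, "grip": 1}, {"x": 0.003, "y": 0, "z": 0, "ax": 0, "ay": 0, "az": 0, "grip": 1}]}}

```text
time: 22.5
tool_pos: [0.6545, -0.1179, 0.0529]
tcp_rot: [2.045, 2.382, -0.003]
wrist_force: [0.6, -7.8, -1.1]
width: 0.0
grip_force: 3.9
```

Emit:
{"name": "step_arm", "arguments": {"series": [{"x": 0.001, "y": 0, "z": 0, "ax": 0, "ay": 0, "az": 0, "grip": 1}, {"x": 0.002, "y": 0, "z": 0, "ax": 0, "ay": 0, "az": 0, "grip": 1}, {"x": 0.002, "y": 0, "z": 0, "ax": 0, "ay": 0, "az": 0, "grip": 1}]}}

```text
time: 22.8
tool_pos: [0.6544, -0.1169, 0.0528]
tcp_rot: [2.045, 2.382, -0.003]
wrist_force: [0.7, -8.5, -0.9]
width: -0.0
grip_force: 4.0
```

Emit:
{"name": "step_arm", "arguments": {"series": [{"x": 0.001, "y": 0, "z": 0, "ax": 0, "ay": 0, "az": 0, "grip": 1}, {"x": 0.002, "y": 0, "z": 0, "ax": 0, "ay": 0, "az": 0, "grip": 1}, {"x": 0.002, "y": 0, "z": 0, "ax": 0, "ay": 0, "az": 0, "grip": 1}]}}

```text
time: 23.1
tool_pos: [0.6542, -0.1159, 0.0529]
tcp_rot: [2.045, 2.382, -0.003]
wrist_force: [0.9, -7.9, -2.5]
width: 0.0
grip_force: 4.0
```

Emit:
{"name": "step_arm", "arguments": {"series": [{"x": 0.001, "y": 0, "z": 0, "ax": 0, "ay": 0, "az": 0, "grip": 1}, {"x": 0.002, "y": 0, "z": 0, "ax": 0, "ay": 0, "az": 0, "grip": 1}, {"x": 0.002, "y": 0, "z": 0, "ax": 0, "ay": 0, "az": 0, "grip": 1}]}}

```text
time: 23.4
tool_pos: [0.6542, -0.1155, 0.0529]
tcp_rot: [2.044, 2.381, -0.003]
wrist_force: [0.5, -9.5, -1.9]
width: 0.001
grip_force: 4.8
```

The push is rising above the sliding force (about 10 N). One more small step.

Emit:
{"name": "step_arm", "arguments": {"series": [{"x": 0.001, "y": 0, "z": 0, "ax": 0, "ay": 0, "az": 0, "grip": 1}, {"x": 0.002, "y": 0, "z": 0, "ax": 0, "ay": 0, "az": 0, "grip": 1}, {"x": 0.002, "y": 0, "z": 0, "ax": 0, "ay": 0, "az": 0, "grip": 1}]}}

```text
time: 23.7
tool_pos: [0.6541, -0.1151, 0.0529]
tcp_rot: [2.043, 2.381, -0.004]
wrist_force: [0.6, -10.3, -1.7]
width: 0.0
grip_force: 5.5
```

Emit:
{"name": "step_arm", "arguments": {"series": [{"x": 0.001, "y": 0, "z": 0, "ax": 0, "ay": 0, "az": 0, "grip": 1}, {"x": 0.002, "y": 0, "z": 0, "ax": 0, "ay": 0, "az": 0, "grip": 1}, {"x": 0.002, "y": 0, "z": 0, "ax": 0, "ay": 0, "az": 0, "grip": 1}]}}

```text
time: 24.0
tool_pos: [0.654, -0.1147, 0.053]
tcp_rot: [2.043, 2.38, -0.005]
wrist_force: [1.1, -12.5, -2.4]
width: 0.002
grip_force: 6.3
```

Snug at about 12.5 N. I'll hold briefly, back off, lift, and return over the left pad, turning back.

Emit:
{"name": "step_arm", "arguments": {"series": [{"x": 0, "y": 0, "z": 0, "ax": 0, "ay": 0, "az": 0, "grip": 1}, {"x": 0, "y": 0, "z": 0, "ax": 0, "ay": 0, "az": 0, "grip": 1}]}}

```text
time: 24.2
tool_pos: [0.654, -0.1147, 0.0529]
tcp_rot: [2.043, 2.38, -0.005]
wrist_force: [1.2, -12.4, -3.3]
width: 0.002
grip_force: 6.3
```

Emit:
{"name": "step_arm", "arguments": {"series": [{"x": -0.03, "y": 0, "z": 0, "ax": 0, "ay": 0, "az": 0, "grip": 1}, {"x": -0.08, "y": 0, "z": 0, "ax": 0, "ay": 0, "az": 0, "grip": 1}, {"x": -0.08, "y": 0, "z": -0.06, "ax": 0, "ay": 0, "az": 0, "grip": 1}, {"x": -0.08, "y": 0, "z": -0.15, "ax": 0, "ay": 0, "az": 0, "grip": 1}, {"x": -0.08, "y": 0, "z": -0.24, "ax": 0, "ay": 0, "az": 0, "grip": 1}, {"x": -0.08, "y": 0, "z": -0.24, "ax": 0, "ay": 0, "az": 0, "grip": 1}]}}

```text
time: 24.8
tool_pos: [0.6648, -0.1512, 0.1821]
tcp_rot: [2.039, 2.374, 0.012]
wrist_force: [1.2, -0.3, 0.0]
width: 0.001
grip_force: 0.0
```

Emit:
{"name": "step_arm", "arguments": {"series": [{"x": 0.07, "y": -0.05, "z": 0, "ax": 0, "ay": 0, "az": 0.25, "grip": 1}, {"x": 0.14, "y": -0.11, "z": 0, "ax": 0, "ay": 0, "az": 0.5, "grip": 1}, {"x": 0.21, "y": -0.16, "z": 0, "ax": 0, "ay": 0, "az": 0.75, "grip": 1}, {"x": 0.28, "y": -0.21, "z": 0, "ax": 0, "ay": 0, "az": 1, "grip": 1}, {"x": 0.356, "y": -0.266, "z": 0, "ax": 0, "ay": 0, "az": 1, "grip": 1}]}}

```text
time: 25.3
tool_pos: [0.4997, 0.007, 0.1723]
tcp_rot: [-2.596, -1.767, -0.001]
wrist_force: [0.3, 0.4, 0.4]
width: 0.002
grip_force: 0.0
```

Emit:
{"name": "step_arm", "arguments": {"series": [{"x": 0, "y": 0, "z": 0, "ax": 0, "ay": 0, "az": 0.28, "grip": 1}, {"x": 0, "y": 0, "z": 0, "ax": 0, "ay": 0, "az": 0.56, "grip": 1}, {"x": 0, "y": 0, "z": 0, "ax": 0, "ay": 0, "az": 0.84, "grip": 1}, {"x": 0, "y": 0, "z": 0, "ax": 0, "ay": 0, "az": 1, "grip": 1}]}}

```text
time: 25.7
tool_pos: [0.5006, 0.0063, 0.1725]
tcp_rot: [-2.965, -1.034, 0.0]
wrist_force: [-0.7, -0.4, 0.8]
width: -0.004
grip_force: 0.0
```

Emit:
{"name": "step_arm", "arguments": {"series": [{"x": 0, "y": 0, "z": 0, "ax": 0, "ay": 0, "az": 0.28, "grip": 1}, {"x": 0, "y": 0, "z": 0, "ax": 0, "ay": 0, "az": 0.56, "grip": 1}, {"x": 0, "y": 0, "z": 0, "ax": 0, "ay": 0, "az": 0.84, "grip": 1}, {"x": 0, "y": 0, "z": 0, "ax": 0, "ay": 0, "az": 1, "grip": 1}, {"x": 0, "y": 0, "z": 0, "ax": 0, "ay": 0, "az": 1, "grip": 1}, {"x": 0, "y": 0, "z": 0, "ax": 0, "ay": 0, "az": 1, "grip": 1}]}}

```text
time: 26.3
tool_pos: [0.5008, 0.0058, 0.1725]
tcp_rot: [-3.132, -0.242, 0.001]
wrist_force: [-0.5, 0.4, 0.1]
width: -0.002
grip_force: 0.0
```

```bash
python3 - <<'E'
from h import *
s=bot.read_state();r=cv2.Rodrigues(s["tcp_rot"])[0]
d=np.array([.5016,.0015,.104])-s["tool_pos"];print("to go, tool axes mm",(r.T@d*1000).round(1),"yaw",np.degrees(np.arctan2(r[1,0],r[0,0])),s["tool_pos"],s["time"])
c=imaging.read_camera("scene");print(blob(c,232,216))
E
```

```text
to go, tool axes mm [ 0.1  4.4 68.5] yaw 8.820919123133237 [0.50083189 0.00580422 0.17247095] 26.3
(array([232.02631579, 217.31578947]), np.int32(114))
```

Tray is still level (right pad row 217.3). Down to just above the left pad, then press.

Emit:
{"name": "step_arm", "arguments": {"series": [{"x": 0, "y": 0.009, "z": 0.06, "ax": 0, "ay": 0, "az": 0, "grip": 1}, {"x": 0, "y": 0.009, "z": 0.1, "ax": 0, "ay": 0, "az": 0, "grip": 1}, {"x": 0, "y": 0.009, "z": 0.12, "ax": 0, "ay": 0, "az": 0, "grip": 1}, {"x": 0, "y": 0.009, "z": 0.13, "ax": 0, "ay": 0, "az": 0, "grip": 1}, {"x": 0, "y": 0.009, "z": 0.134, "ax": 0, "ay": 0, "az": 0, "grip": 1}, {"x": 0, "y": 0.009, "z": 0.134, "ax": 0, "ay": 0, "az": 0, "grip": 1}, {"x": 0, "y": 0.009, "z": 0.134, "ax": 0, "ay": 0, "az": 0, "grip": 1}]}}

```text
time: 27.05
tool_pos: [0.5027, 0.001, 0.1067]
tcp_rot: [3.132, 0.239, 0.003]
wrist_force: [0.3, 0.3, 0.7]
width: -0.004
grip_force: 0.0
```

Emit:
{"name": "step_arm", "arguments": {"series": [{"x": 0, "y": 0, "z": 0.001, "ax": 0, "ay": 0, "az": 0, "grip": 1}, {"x": 0, "y": 0, "z": 0.002, "ax": 0, "ay": 0, "az": 0, "grip": 1}, {"x": 0, "y": 0, "z": 0.002, "ax": 0, "ay": 0, "az": 0, "grip": 1}]}}

```text
time: 27.35
tool_pos: [0.5019, 0.001, 0.1049]
tcp_rot: [3.132, 0.238, 0.001]
wrist_force: [-0.5, 0.3, 0.3]
width: -0.001
grip_force: 0.0
```

Emit:
{"name": "step_arm", "arguments": {"series": [{"x": 0, "y": 0, "z": 0.002, "ax": 0, "ay": 0, "az": 0, "grip": 1}, {"x": 0, "y": 0, "z": 0.004, "ax": 0, "ay": 0, "az": 0, "grip": 1}, {"x": 0, "y": 0, "z": 0.004, "ax": 0, "ay": 0, "az": 0, "grip": 1}]}}

```text
time: 27.65
tool_pos: [0.5015, 0.001, 0.1024]
tcp_rot: [-3.132, -0.238, 0.001]
wrist_force: [0.6, 0.0, -0.4]
width: -0.001
grip_force: 0.0
```

Emit:
{"name": "step_arm", "arguments": {"series": [{"x": 0, "y": 0, "z": 0.001, "ax": 0, "ay": 0, "az": 0, "grip": 1}, {"x": 0, "y": 0, "z": 0.002, "ax": 0, "ay": 0, "az": 0, "grip": 1}, {"x": 0, "y": 0, "z": 0.002, "ax": 0, "ay": 0, "az": 0, "grip": 1}]}}

```text
time: 27.95
tool_pos: [0.5016, 0.001, 0.1015]
tcp_rot: [-3.132, -0.238, 0.0]
wrist_force: [-0.2, 0.1, -0.1]
width: 0.001
grip_force: 0.0
```

Emit:
{"name": "step_arm", "arguments": {"series": [{"x": 0, "y": 0, "z": 0.001, "ax": 0, "ay": 0, "az": 0, "grip": 1}, {"x": 0, "y": 0, "z": 0.002, "ax": 0, "ay": 0, "az": 0, "grip": 1}, {"x": 0, "y": 0, "z": 0.002, "ax": 0, "ay": 0, "az": 0, "grip": 1}]}}

```text
time: 28.25
tool_pos: [0.5018, 0.001, 0.1009]
tcp_rot: [-3.133, -0.238, -0.0]
wrist_force: [-2.0, -0.7, 2.1]
width: 0.001
grip_force: 1.0
```

Firm immediately. I'll press on to about 5 N and hold.

Emit:
{"name": "step_arm", "arguments": {"series": [{"x": 0, "y": 0, "z": 0.001, "ax": 0, "ay": 0, "az": 0, "grip": 1}, {"x": 0, "y": 0, "z": 0.002, "ax": 0, "ay": 0, "az": 0, "grip": 1}, {"x": 0, "y": 0, "z": 0.002, "ax": 0, "ay": 0, "az": 0, "grip": 1}]}}

```text
time: 28.55
tool_pos: [0.5018, 0.001, 0.1001]
tcp_rot: [3.132, 0.238, 0.0]
wrist_force: [-1.8, -1.0, 5.3]
width: -0.0
grip_force: 2.5
```

Emit:
{"name": "step_arm", "arguments": {"series": [{"x": 0, "y": 0, "z": 0.001, "ax": 0, "ay": 0, "az": 0, "grip": 1}, {"x": 0, "y": 0, "z": 0.001, "ax": 0, "ay": 0, "az": 0, "grip": 1}, {"x": 0, "y": 0, "z": 0.001, "ax": 0, "ay": 0, "az": 0, "grip": 1}, {"x": 0, "y": 0, "z": 0.001, "ax": 0, "ay": 0, "az": 0, "grip": 1}, {"x": 0, "y": 0, "z": 0.001, "ax": 0, "ay": 0, "az": 0, "grip": 1}, {"x": 0, "y": 0, "z": 0.001, "ax": 0, "ay": 0, "az": 0, "grip": 1}]}}

```text
time: 29.15
tool_pos: [0.5018, 0.001, 0.0998]
tcp_rot: [3.133, 0.238, 0.0]
wrist_force: [-2.2, -0.3, 6.5]
width: -0.001
grip_force: 3.1
```

```bash
python3 - <<'E'
from h import *
c=imaging.read_camera("scene");print(blob(c,232,216),bot.read_state()["wrist_force"])
E
```

```text
(array([231.93859649, 217.27192982]), np.int32(114)) [-2.22534361  0.44663192  6.39690835]
```

Emit:
{"name": "step_arm", "arguments": {"series": [{"x": 0, "y": 0, "z": -0.02, "ax": 0, "ay": 0, "az": 0, "grip": 1}, {"x": 0, "y": 0, "z": -0.08, "ax": 0, "ay": 0, "az": 0, "grip": 1}, {"x": 0, "y": 0, "z": -0.18, "ax": 0, "ay": 0, "az": 0, "grip": 1}, {"x": 0, "y": 0, "z": -0.24, "ax": 0, "ay": 0, "az": 0, "grip": 1}, {"x": 0, "y": 0, "z": -0.24, "ax": 0, "ay": 0, "az": 0, "grip": 1}, {"x": 0, "y": 0, "z": -0.24, "ax": 0, "ay": 0, "az": 0, "grip": 1}, {"x": 0, "y": 0, "z": -0.24, "ax": 0, "ay": 0, "az": 0, "grip": 1}, {"x": 0, "y": 0, "z": -0.24, "ax": 0, "ay": 0, "az": 0, "grip": 1}]}}

```text
time: 30.0
tool_pos: [0.5004, 0.0011, 0.2171]
tcp_rot: [-3.132, -0.238, 0.006]
wrist_force: [0.5, -0.2, -0.1]
width: -0.0
grip_force: 0.0
```

```bash
python3 - <<'E'
from h import *
c=imaging.read_camera("scene");s=bot.read_state();print(blob(c,232,216),s["wrist_force"],s["tool_pos"],s["time"])
E
```

```text
(array([232.05217391, 217.35652174]), np.int32(115)) [-0.58005579 -0.68985983  1.05166333] [0.50050641 0.00109909 0.21722586] 30.05
```

The tray did not rock under 6.5 N (right pad row 217.3 both times), and the arm is clear, so I'm handing in.

```bash
python3 -c "
from workcell import bot
print(bot.finish_job())"
```

```text
the job is handed in; nothing more can be done
None
```

The job is handed in at about 30 s, with no verdict returned: I felt both ends of the play (about 6 N left, 5 N right) and pushed the adjuster in until snug (about 12.5 N). On the final left press of 6.5 N the tray did not visibly rock, and the arm is clear of everything.

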